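Tighten the tile press and put its kit back on the layout

ROBOT

A 6-joint arm with a two-finger parallel gripper is mounted at the origin on the work surface. World frame = base frame: x ahead of the robot, y to its left, z up, the work surface at z = 0. Lengths are in m, angles in degrees, forces in N, time in s.
With the tool pointing down it reaches from about 0.4 to 0.825 m from the base axis. Payload 7 kg.
Tool frame: the origin (TCP) lies at the very end of the fingers, on their centre line; the grasp point (between the pads) lies 19 mm behind it (ctrl.tcp_to_grasp is the distance from the TCP to the grasp point, in m); z points along the fingers, y is the direction in which the jaws open and shut (so a half turn about z gives the same grasp; the last joint's range is limited). The gripper opens to 88 mm and grips with 3 to 60 N. Pads are 19 mm wide; open, the fingers measure 130 mm over their backs; the gripper's body (78 mm by 193 mm) begins 47 mm behind the grasp point.
Start: joints at [90.476, 20.546, 0.682, 0, -70.136, -16.507], TCP at [0.186, 0.649, 0.227] pointing down, gripper open.
Joint ranges: [-176.03, 176.03], [-82.01, 121.73], [-58.28, 71.71], [-173.87, 95.51], [-174.79, -0.11], [-173.66, 173.66]. Speed limits (degrees/s): [136.94, 136.94, 172.46, 180, 180, 180].

INTERFACE

Orientations are given as [roll, pitch, yaw] about the fixed x, y, z axes, in that order (R = Rz(yaw) Ry(pitch) Rx(roll)).
In Python, from plant import ctrl gives the robot as it stands.
- The arm moves only by the tool jog_arm, never from a script. Its argument "commands" is a list of rows, each an object of numbers: "x", "y", "z": the shift along the tool's x, y, z in cm; "roll": the turn about the tool's z in rad. In form: [{"x": .., "y": .., "z": .., "roll": ..}, ...]. A call has 1 to 12 rows; each row shifts and turns the commanded pose from where the row before left it, along the tool's axes as they then stand; what a row does not reach is not made up. A row lasts 1/10 s, in which the tool goes at most 50 mm and 8.59 degrees, less where a joint would pass 70% of its speed; a pose out of reach is approached as far as the arm can. A call is refused whole if a number of a shift passes 5 or a number of a turn 0.15, either way. A call with a gripper value outside its range is refused whole. "gripper" is the finger opening in cm, from 0 to 8.76, set as the call begins (left out, the last holds). The fingers move at their own pace and stop on an object; the grip force is fixed at half the most. Time passes only in rows, so rows that do not move let the fingers close. It gives the time, the measured TCP pose, the force and the opening at its end, in the units of the state.
- ctrl.get_obs(): the state, without advancing time (a new reading comes with each control period).
- ctrl.snapshot(name): name is "side" or "top" or "wrist"; returns a dict with "image" (384x512x3 uint8, red, green, blue), "mtx" (3x3 intrinsics, pixels), "k1" (the pictures are not rectified: a ray, as slopes to the right and down, at radius r is drawn at 1 + k1 r^2 times it, then the intrinsics apply), "position" and "orientation" of the camera in the world; the wrist camera has in their place "hand_eye" (4x4, takes a point from camera to tool coordinates, whose origin is the TCP and whose axes are the flange's). Camera axes: x right, y up, looking along -z (the intrinsics and any distortion apply to the point x, -y, -z); pixel columns grow to the right and rows downward; lengths in m; the calibration is good to about 2 mm. A picture is of the moment at which its call begins: read the wrist's pose just before it. There is no depth.
- ctrl.close_job(): hands the job in, once; it reports no verdict.
Trained networks look in the newest picture that a camera, given by its name, has taken for a name from the list of things; names that differ only in an ending like _2 or _b are one class to them, and where a whole thing is asked for, a point or a joint stands for the part that bears it (a point fixed in the world has none). Each returns a list of dicts, best first, with "confidence" (0 to 1); they miss things now and then, are a little off and sometimes report something else, mostly with a low value. They report only what shows in the picture. A call takes as long as a camera call.
- ctrl.search_frame(camera, query): "position" ([column, row] as shares, 0 to 1, of the picture: columns of its width, rows of its height, amid what is visible of it).
- ctrl.regions_of(camera, query): "mask" (384x512 bool, what is visible of it) and "position" ([column, row] as shares, 0 to 1, of the picture: columns of its width, rows of its height, amid what is visible of it).
The state is a dict: "clock": time; "joint_pos": joint angles; "qvel": joint speeds; "tau": joint torques, N m; "tool_pos": TCP position; "orientation": TCP orientation; "force": force on the tool from outside, world axes, zero at the start; "moment": the same for the moment, N m; "opening": finger opening in m.
Only numpy, scipy, OpenCV 4.12 (cv2) and the standard library are available. Lean on these libraries where they do the work, as an engineer would, in place of code of your own. Each camera call takes 0.05 s, during which the arm holds its last target.

TASK

Tighten the nut on the tile press: lay the adjustable wrench flat around the nut, roll its worm with a fingertip until the jaw is snug on the nut before turning anything, then swing the handle to turn the nut clockwise (seen from above) until it comes up against its stop. Afterwards lay the wrench flat within its drawn outline in the dice tray, and lay every spare steel piece that lies about flat on the tray card with its own shape drawn on it, centred, the bar and the square washer lined up with their outlines. Leave the green cubes and the timer where they are.

Things in the scene. Friction and masses are not known exactly. Their poses are not given: they have to be found in the camera images.
- nut_top (a point): centre of the top of the hexagonal steel nut (30 mm across flats, 34.6 mm across corners, 15 mm high) that sits on the tile press's flat top board (180 x 180 mm, fixed, on a 190 mm base; top 15 mm below this point, 52 mm above the table). z is up, the +x axis points at one corner of the hexagon; the frame turns with the nut
- nut_corner (a point): a point beside the nut's +x corner, half-way up, 16.5 mm from the axis
- nut (a joint): rad the nut has been turned clockwise (seen from above); it starts between 0 and 0.3, is stiff (needs about 0.2 N m) and comes up against its stop, tight, at 1.2
- wrench_jaw (a point): steel adjustable wrench, 213 mm long, head 16 mm thick, about 0.4 kg: where a 30 mm nut's centre sits in the closed jaws, 8 mm above the underside. Wrench +x runs from handle to jaws, z up. Jaw faces run along x, fixed one at y = +15 mm, moving one at y = -15 mm minus jaw, from x = -19 mm (throat) to +14 mm (open tip); open above and below
- wrench_grip (a point): wrench handle near its balance point, 85 mm behind wrench_jaw, half-way up the handle (22 mm wide, 14 mm thick, straight from x = -62 to -190 mm of wrench_jaw)
- wrench_tail (a point): wrench handle's end, 190 mm behind wrench_jaw, on the centre line
- worm_top (a point): top of the wrench's ribbed worm: a roller of 10.5 mm radius, 18 mm long, lying across the wrench (axis along wrench y), 40 mm behind wrench_jaw, 7.5 mm proud of the head. Turned by rubbing a fingertip (shut fingers) along its top, pressing lightly (3 to 8 N); takes about 3 N at the rim and stays where left
- jaw (a joint): m by which the jaw gap exceeds 30 mm: 0 when snug on the 30 mm nut; starts at about 0.005 to 0.0075. Rubbing the worm's top towards the jaws (wrench +x) closes the jaw, towards the handle opens it, 8 mm per full turn (a 20 mm rub that does not skid moves the jaw 2.4 mm)
- home_jaw (a point): dice tray (fixed, 280 x 210 mm, rim 8 mm thick and 16 mm high, floor 8 mm above the table): on the floor, where wrench_jaw lies when the wrench lies within its drawn outline. Tray's x is its length, from the outline's handle to its jaws
- home_tail (a point): on the tray floor, where wrench_tail lies when the wrench is in its outline, 190 mm from home_jaw
- sp_hex_mid (a point): hexagonal steel spare nut, 30 mm across flats, 15 mm high, corners on its +x and -x; drawn hole; this point is its centre, half-way up. May be absent
- spot_hex_mid (a point): centre of the drawn outline of the hexagon spare on a 56 x 66 mm paper card lying flat on the tray floor; x and y as the spare's own x and y when lined up; cards lie in a row 62 mm apart along the tray, 95 mm beside the wrench outline
- sp_ring_mid (a point): round steel spacer ring, 34 mm across, 14 mm hole, 14 mm high; this point is its centre, half-way up. May be absent
- spot_ring_mid (a point): centre of the drawn outline of the ring spare on a 56 x 66 mm paper card lying flat on the tray floor; x and y as the spare's own x and y when lined up; cards lie in a row 62 mm apart along the tray, 95 mm beside the wrench outline
- sp_square_mid (a point): square steel plate washer, 34 x 34 mm, 12 mm high, sides along its x and y; this point is its centre, half-way up. May be absent
- spot_square_mid (a point): centre of the drawn outline of the square spare on a 56 x 66 mm paper card lying flat on the tray floor; x and y as the spare's own x and y when lined up; cards lie in a row 62 mm apart along the tray, 95 mm beside the wrench outline
- sp_bar_mid (a point): oblong steel spacer bar, 20 mm (its x) by 50 mm (its y), 16 mm high; this point is its centre, half-way up. May be absent
- spot_bar_mid (a point): centre of the drawn outline of the bar spare on a 56 x 66 mm paper card lying flat on the tray floor; x and y as the spare's own x and y when lined up; cards lie in a row 62 mm apart along the tray, 95 mm beside the wrench outline
- cube0_mid (a point): a green acrylic cube, 25 mm, not part of the job; its centre
- cube1_mid (a point): a green acrylic cube, 25 mm, not part of the job; its centre
- timer: white plastic knob timer, 72 mm across, 52 mm high, not part of the job; centre of its underside

How it is judged (in metres and radians):
On the way, in this order (a step that is already met when the one before it is completed fails the run):
1. the wrench lies flat around the nut with its jaw rolled snug (gap under 31.2 mm) before the nut has been turned (horizontal distance between wrench_jaw and nut_top below 0.008 m and height (world z) of wrench_jaw below 0.066 m and angle between wrench_jaw's own z axis and vertical below 0.12 rad and value of joint jaw below 0.0012 m and distance of nut_corner from where it was at the start of the episode below 0.003 m), for 0.2 s.
2. the nut is turned clockwise to its stop with the wrench still snug on it (horizontal distance between wrench_jaw and nut_top below 0.008 m and height (world z) of wrench_jaw below 0.066 m and angle between wrench_jaw's own z axis and vertical below 0.12 rad and value of joint jaw below 0.0025 m and value of joint nut above 1.12 rad), for 0.2 s.
At the end, for the whole second after the job is handed in: Nut within 0.08 rad of its stop; wrench flat on the tray, jaw and tail points within 12 mm of those of its outline; each spare present flat on the tray within 9 mm of the centre of its own outline, bar and square washer lined up to 0.22 rad; all at rest (value of joint nut above 1.12 rad and horizontal distance between wrench_jaw and home_jaw below 0.012 m and horizontal distance between wrench_tail and home_tail below 0.012 m and height (world z) of each of wrench_jaw, wrench_tail below 0.022 m and linear speed of wrench below 0.02 m/s and horizontal distance between sp_hex_mid and spot_hex_mid below 0.009 m and z of sp_hex_mid in the frame of spot_hex_mid below 0.012 m and angle between each of sp_hex_mid, sp_ring_mid, sp_square_mid, sp_bar_mid's own z axis and vertical below 0.15 rad and horizontal distance between sp_ring_mid and spot_ring_mid below 0.009 m and z of sp_ring_mid in the frame of spot_ring_mid below 0.012 m and horizontal distance between sp_square_mid and spot_square_mid below 0.009 m and z of sp_square_mid in the frame of spot_square_mid below 0.012 m and (angle between the x axis of sp_square_mid and the x axis of spot_square_mid, either way round below 0.22 rad or angle between the x axis of sp_square_mid and the y axis of spot_square_mid, either way round below 0.22 rad) and horizontal distance between sp_bar_mid and spot_bar_mid below 0.009 m and z of sp_bar_mid in the frame of spot_bar_mid below 0.012 m and angle between the y axis of sp_bar_mid and the y axis of spot_bar_mid, either way round below 0.22 rad); the robot touches nothing.
It fails at once if a green cube or the timer is shoved more than 4 cm (distance of any of cube0_mid, cube1_mid, timer from where it was at the start of the episode above 0.04 m).
Of sp_hex, sp_ring, sp_square, sp_bar only 2 to 4 are there at a start; the rules pass over those that are not, and their reading is None.
At some moment in a run one of sp_hex, sp_ring, sp_square, sp_bar may be knocked a few centimetres aside while the robot is not near it.
It also fails if it takes over 210 s, if anything falls off the work surface, if the arm or the gripper's body presses on something with over 40 N, if the wrist force passes 120 N, or if a joint passes its speed limit or range.

## Working session

There is one attempt and no reset: what is moved stays moved. The work goes in short steps, Python scripts to look and compute and a tool call to move; the robot and the scene stay as the last step left them, time stands still between calls to the robot, and variables do not carry over. Pictures are saved under pics/ and viewed, and the job is handed in when it is done.

Besides the shell and the picture viewer there is one more tool, called after ">>>" as name(argument=value, ...) on one line, values as JSON. jog_arm: Moves the arm, as the interface text tells. Its arguments: {"type":"object","properties":{"commands":{"type":"array"},"gripper":{"type":"number"}},"required":["commands"]}

```bash
ls -la; mkdir -p pics; cat > h.py <<'E'
import numpy as np, cv2
from scipy.spatial.transform import Rotation as R
from plant import ctrl
def snap(name,fn=None):
    o=ctrl.get_obs(); s=ctrl.snapshot(name)
    if fn: cv2.imwrite('pics/'+fn,cv2.cvtColor(s['image'],cv2.COLOR_RGB2BGR))
    return o,s
E
python3 - <<'E'
from h import *
print(ctrl.get_obs())
for n in ['side','top','wrist']:
    o,s=snap(n,n+'0.png'); print(n,{k:v for k,v in s.items() if k!='image'})
E
```

```text
total 12
drwxr-xr-x  3 agent agent 4096 Dec  6 09:26 .
drwxr-xr-x 23 root  root  4096 Dec  6 09:26 ..
drwxr-xr-x  2 agent agent 4096 Dec  6 09:26 pics
{'clock': 0.0, 'joint_pos': array([ 9.04757525e+01,  2.05899144e+01,  6.33255925e-01, -1.98088802e-02,
       -7.01354431e+01, -1.65061640e+01]), 'qvel': array([-0.04077984, -0.04016897,  0.03244979, -0.04896449,  0.01696236,
       -0.0565351 ]), 'tau': array([-6.83139187e-04, -5.82720852e+01,  2.93073517e+01,  6.99724406e+00,
        7.07796498e-03, -1.50551791e-04]), 'tool_pos': array([0.18630068, 0.64826907, 0.2256369 ]), 'orientation': array([ 1.79906403e+02, -8.31601917e-03, -1.60371506e+01]), 'force': array([0.44966957, 0.33068428, 0.22039311]), 'moment': array([ 0.02875921, -0.04134669,  0.03553899]), 'opening': 0.08779838169178529}
side {'mtx': array([[497.76195267,   0.        , 263.47953207],
       [  0.        , 497.76195267, 189.76718314],
       [  0.        ,   0.        ,   1.        ]]), 'k1': -0.016731740197938976, 'position': array([ 0.3209815 , -0.74114497,  0.70571397]), 'orientation': array([ 53.41169711,  -1.362
[... 191 characters left out ...]
k1': -0.07387489366602452, 'position': array([0.5051799 , 0.02310887, 1.09148637]), 'orientation': array([  4.8366588 ,   0.74853239, -91.5466161 ])}
wrist {'mtx': array([[339.72508063,   0.        , 253.11173995],
       [  0.        , 339.72508063, 190.82117308],
       [  0.        ,   0.        ,   1.        ]]), 'k1': 0.022254496967805803, 'hand_eye': array([[-2.80898271e-04,  9.59240978e-01,  2.82589220e-01,
         7.72719762e-02],
       [ 9.99999417e-01,  5.64197547e-04, -9.21136695e-04,
        -1.28204246e-03],
       [-1.04302821e-03,  2.82588796e-01, -9.59240577e-01,
        -1.58860952e-01],
       [ 0.00000000e+00,  0.00000000e+00,  0.00000000e+00,
         1.00000000e+00]])}
```

View pics/top0.png

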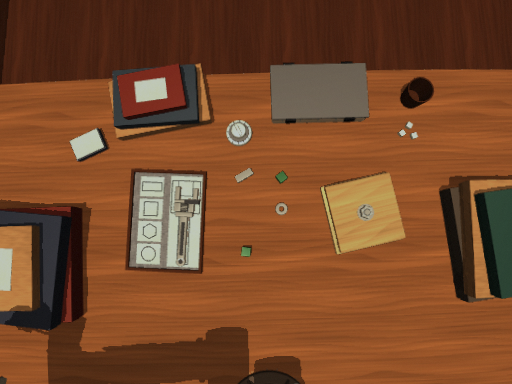

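View pics/side0.png

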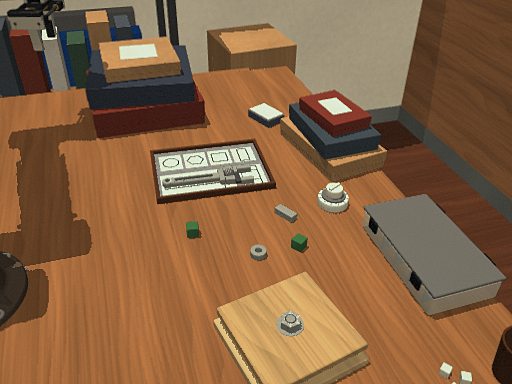

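View pics/wrist0.png

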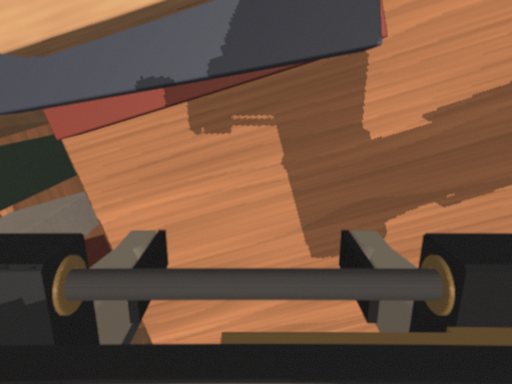

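The top picture shows the wrench lying in the tray (183,225), the press and nut at (366,212), the bar at (244,175), the ring at (281,209), cubes at (281,177) and (246,251), and the timer at (238,131). The tray cards from top to bottom are bar, square, hex and ring.

```bash
cat >> h.py <<'E'
def cam(s,o=None):
    """camera pose in world: R, p"""
    if 'hand_eye' in s:
        T=np.eye(4);T[:3,:3]=R.from_euler('xyz',o['orientation'],degrees=True).as_matrix();T[:3,3]=o['tool_pos']
        M=T@s['hand_eye']; return M[:3,:3],M[:3,3]
    return R.from_euler('xyz',s['orientation'],degrees=True).as_matrix(),np.array(s['position'])
def unproj(s,o,uv,z):
    uv=np.atleast_2d(np.float64(uv)); K=s['mtx']
    d=cv2.undistortPoints(uv[:,None],K,np.array([s['k1'],0,0,0,0.]))[:,0]
    Rm,p=cam(s,o)
    ray=np.c_[d[:,0],-d[:,1],-np.ones(len(d))]@Rm.T
    t=(z-p[2])/ray[:,2]
    return p+t[:,None]*ray
def proj(s,o,P):
    P=np.atleast_2d(np.float64(P)); Rm,p=cam(s,o)
    c=(P-p)@Rm; n=np.c_[c[:,0],-c[:,1]]/-c[:,2:3]
    r2=(n**2).sum(1,keepdims=True); n=n*(1+s['k1']*r2)
    return n*[s['mtx'][0,0],s['mtx'][1,1]]+[s['mtx'][0,2],s['mtx'][1,2]]
Z=dict(nut_top=.067,wrench_jaw=.016,wrench_grip=.016,wrench_tail=.016,worm_top=.0315,home_jaw=.008,home_tail=.008,sp_hex_mid=.0075,spot_hex_mid=.0155,sp_ring_mid=.007,spot_ring_mid=.008,sp_square_mid=.006,spot_square_mid=.008,sp_bar_mid=.008,spot_bar_mid=.008,cube0_mid=.0125,timer=.0,nut_corner=.0595)
def find(s,o,camn,q,z=None,n=2):
    z=Z.get(q,0) if z is None else z
    for d in ctrl.search_frame(camn,q)[:n]:
        uv=np.array(d['position'])*[512,384]
        print(camn,q,round(d['confidence'],2),uv.round(1),unproj(s,o,uv,z)[0].round(4))
E
python3 - <<'E'
from h import *
for n in ['top','side']:
    o,s=snap(n)
    for q in Z: find(s,o,n,q)
print(ctrl.get_obs()['clock'])
E
```

```text
top nut_top 0.43 [365.9 210.8] [ 0.5389 -0.2678  0.067 ]
top nut_top 0.35 [238.4 128.6] [0.7665 0.0593 0.067 ]
top wrench_jaw 0.82 [180.4 214.5] [0.5447 0.2261 0.016 ]
top wrench_jaw 0.41 [364.9 211.7] [ 0.5383 -0.2795  0.016 ]
top wrench_grip 0.93 [183.6 213.4] [0.5475 0.2172 0.016 ]
top wrench_grip 0.64 [236.9 133.6] [0.7654 0.0656 0.016 ]
top wrench_tail 0.17 [149.1 231.9] [0.4992 0.3133 0.016 ]
top worm_top 0.95 [181.6 215.2] [0.5422 0.2199 0.0315]
top worm_top 0.55 [175.2 224.9] [0.5164 0.2376 0.0315]
top home_jaw 0.88 [170.1 225.3] [0.516  0.2566 0.008 ]
top home_tail 0.94 [174.5 223.2] [0.5215 0.2443 0.008 ]
top sp_ring_mid 0.57 [280.6 207.2] [ 0.5576 -0.0494  0.007 ]
top sp_ring_mid 0.55 [363.1 213.7] [ 0.5332 -0.2767  0.007 ]
top spot_ring_mid 0.89 [146.9 255.5] [0.4345 0.3222 0.008 ]
top spot_square_mid 0.62 [151.5 207.9] [0.5654 0.3081 0.008 ]
top sp_bar_mid 0.62 [149.8 230.6] [0.5027 0.3134 0.008 ]
top sp_bar_mid 0.55 [242.2 173.4] [0.6543 0.054  0.008 ]
top spot_bar_mid 0.67 [150.6 186.5] [0.6251 0.3104 0.008 ]
top cube0_mid 0.23 [148.3 254.9] [0.4364 0.3171 0.0125]
top 
[... 755 characters left out ...]
mid 0.64 [194.9 161.8] [0.4984 0.2972 0.0155]
side sp_ring_mid 0.72 [257.7 251.4] [ 0.5541 -0.0468  0.007 ]
side spot_ring_mid 0.56 [172.6 164.7] [0.4442 0.3112 0.008 ]
side sp_square_mid 0.58 [241.9 179.7] [0.5935 0.203  0.006 ]
side sp_square_mid 0.53 [241.  153.9] [0.6235 0.315  0.006 ]
side spot_square_mid 0.81 [217.7 158.1] [0.5598 0.3094 0.008 ]
side sp_bar_mid 0.67 [288.1 212. ] [0.6567 0.0527 0.008 ]
side spot_bar_mid 0.76 [242.4 155.4] [0.6241 0.3041 0.008 ]
side cube0_mid 0.38 [240.9 155.3] [0.6186 0.2989 0.0125]
side timer 0.85 [334.7 196.4] [0.7861 0.085  0.    ]
side timer 0.27 [219.4 182.4] [0.5404 0.2155 0.    ]
side nut_corner 0.92 [292.2 322.7] [ 0.5397 -0.272   0.0595]
2.05
```

```bash
python3 - <<'E'
from h import *
o,s=snap('top'); im=cv2.cvtColor(s['image'],cv2.COLOR_RGB2BGR)
c=im[160:285,115:275]; cv2.imwrite('pics/topcrop1.png',cv2.resize(c,None,fx=5,fy=4.8,interpolation=cv2.INTER_CUBIC))
c=im[160:260,310:420]; cv2.imwrite('pics/topcrop2.png',cv2.resize(c,None,fx=6,fy=6,interpolation=cv2.INTER_CUBIC))
o,s=snap('side'); im=cv2.cvtColor(s['image'],cv2.COLOR_RGB2BGR)
c=im[130:210,140:300]; cv2.imwrite('pics/sidecrop1.png',cv2.resize(c,None,fx=5,fy=5,interpolation=cv2.INTER_CUBIC))
E
```

```text
(no output)
```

View pics/topcrop1.png

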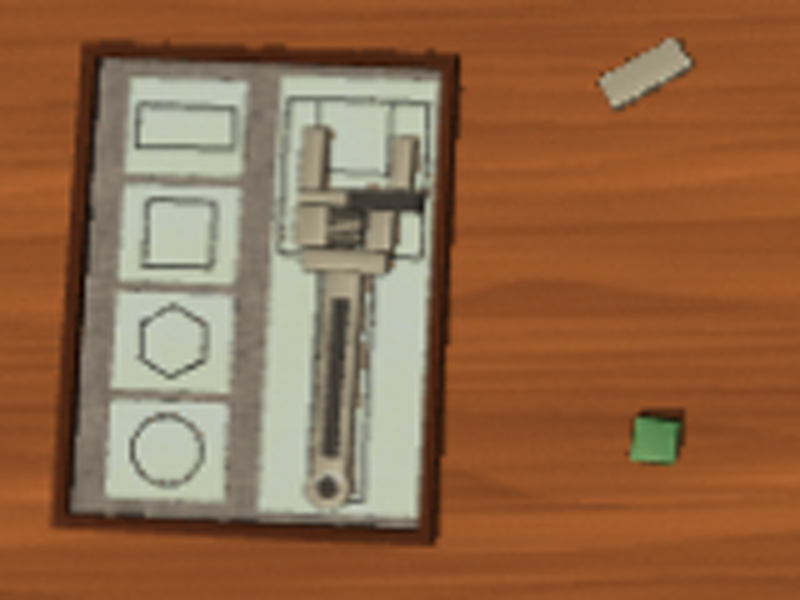

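View pics/topcrop2.png

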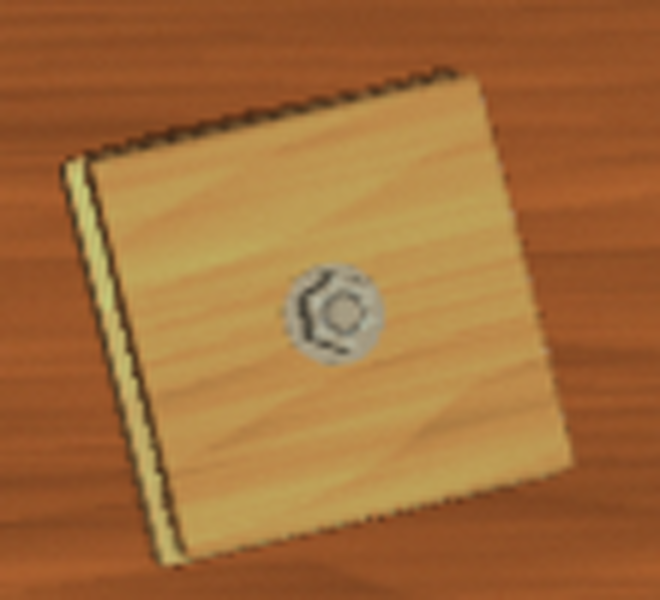

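View pics/sidecrop1.png

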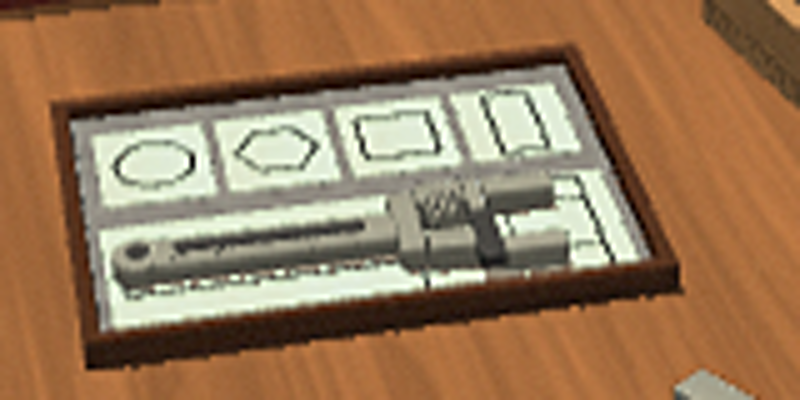

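```bash
python3 - <<'E'
from h import *
o,s=snap('top')
def c1(L,z):
    L=np.array(L,float); return unproj(s,o,np.c_[115+L[:,0]/5,160+L[:,1]/4.8],z).round(4)
print('tray rim outer',c1([(83,42),(458,55),(435,543),(53,524)],.016))
print('cards',c1([(186,126),(179,233),(174,341),(167,450)],.008))
print('wrench tail hole, neck', c1([(326,487),(345,285)],.016))
print('jaw tips',c1([(314,130),(405,140)],.024))
print('bar corners',c1([(598,82),(678,38),(694,64),(618,108)],.016))
print('cube',c1([(656,440)],.025))
def c2(L,z):
    L=np.array(L,float); return unproj(s,o,np.c_[310+L[:,0]/6,160+L[:,1]/6],z).round(4)
print('board',c2([(88,163),(470,75),(573,465),(185,556)],.052)); print('nut washer', c2([(334,314)],.053),c2([(343,312)],.067))
E
```

```text
tray rim outer [[0.6756 0.3617 0.016 ]
 [0.6615 0.1519 0.016 ]
 [0.3843 0.1696 0.016 ]
 [0.399  0.3796 0.016 ]]
cards [[0.6257 0.3058 0.008 ]
 [0.5637 0.3101 0.008 ]
 [0.5015 0.3134 0.008 ]
 [0.4392 0.318  0.008 ]]
wrench tail hole, neck [[0.417  0.2285 0.016 ]
 [0.5311 0.2163 0.016 ]]
jaw tips [[0.6196 0.2308 0.024 ]
 [0.6125 0.1808 0.024 ]]
bar corners [[0.6436 0.0749 0.016 ]
 [0.6678 0.0301 0.016 ]
 [0.6525 0.0217 0.016 ]
 [0.6283 0.0642 0.016 ]]
cube [[0.4397 0.0481 0.025 ]]
board [[ 0.6053 -0.1652  0.052 ]
 [ 0.64   -0.3381  0.052 ]
 [ 0.4657 -0.3746  0.052 ]
 [ 0.4316 -0.2006  0.052 ]]
nut washer [[ 0.5354 -0.271   0.053 ]] [[ 0.5358 -0.271   0.067 ]]
```

```bash
cat >> h.py <<'E'
def to(x,y,z,yaw=None,o=None):
    """print translation in the tool's axes (cm) and roll (rad) to reach target"""
    o=o or ctrl.get_obs(); Rm=R.from_euler('xyz',o['orientation'],degrees=True).as_matrix()
    d=Rm.T@(np.array([x,y,z])-o['tool_pos'])*100
    r=0 if yaw is None else -np.radians((yaw-o['orientation'][2]+180)%360-180)
    print('tool cm',d.round(2),'roll',round(r,3),'now',o['tool_pos'].round(4),o['orientation'].round(2))
E
python3 -c "
from h import *
to(.46,.26,.226,-3.7)"
```

```text
tool cm [37.03 29.8   0.06] roll -0.215 now [0.1864 0.6487 0.2266] [180.    -0.   -16.03]
```

>>> jog_arm(commands=[{"z": -2}, {"z": -3}, {"z": -3}])

```text
validation failed for argument at $.co...
```

>>> jog_arm(commands=[{"x": 0, "y": 0, "z": -2, "roll": 0}, {"x": 0, "y": 0, "z": -3, "roll": 0}, {"x": 0, "y": 0, "z": -3, "roll": 0}])

```text
clock: 2.5
tool_pos: [0.1864, 0.6485, 0.3072]
orientation: [179.9, -0.0, -16.0]
force: [0.2, 0.7, 0.0]
opening: 0.0878
```

>>> jog_arm(commands=[{"x": 1.5, "y": 1.2, "z": 0, "roll": 0}, {"x": 3.4, "y": 2.7, "z": 0, "roll": 0}, {"x": 3.5, "y": 2.8, "z": 0, "roll": 0}, {"x": 3.5, "y": 2.8, "z": 0, "roll": 0}, {"x": 3.5, "y": 2.8, "z": 0, "roll": 0}, {"x": 3.5, "y": 2.8, "z": 0, "roll": 0}, {"x": 3.5, "y": 2.8, "z": 0, "roll": 0}, {"x": 3.5, "y": 2.8, "z": 0, "roll": 0}, {"x": 3.5, "y": 2.8, "z": 0, "roll": 0}, {"x": 3.5, "y": 2.8, "z": 0, "roll": 0}, {"x": 3.0, "y": 2.3, "z": 1, "roll": -0.1}, {"x": 1.0, "y": 0.7, "z": 2, "roll": -0.115}])

```text
clock: 3.7
tool_pos: [0.463, 0.2636, 0.2778]
orientation: [-179.9, -0.1, -3.6]
force: [0.0, 0.8, -0.5]
opening: 0.0876
```

>>> jog_arm(commands=[{"x": 0, "y": 0, "z": 3, "roll": 0}, {"x": 0, "y": 0, "z": 3, "roll": 0}, {"x": 0, "y": 0, "z": 2, "roll": 0}, {"x": 0, "y": 0, "z": 0, "roll": 0}])

```text
clock: 4.1
tool_pos: [0.4596, 0.2644, 0.1937]
orientation: [179.8, 0.2, -3.8]
force: [-0.6, 0.1, -0.1]
opening: 0.0878
```

```bash
python3 - <<'E'
from h import *
o,s=snap('wrist','w1.png'); to(.46,.26,.2,-3.7,o)
o,s=snap('top','t1.png');
E
```

```text
tool cm [ 0.06  0.44 -0.63] roll -0.001 now [0.4596 0.2644 0.1937] [179.78   0.21  -3.76]
```

View pics/w1.png

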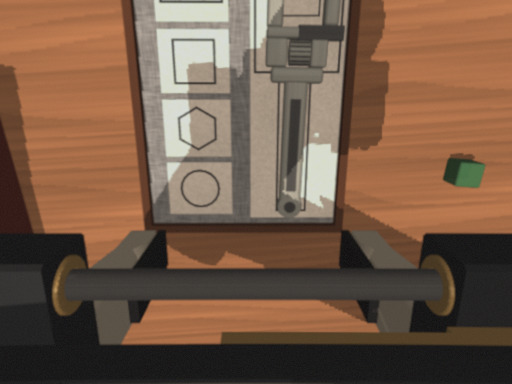

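The wrist picture shows the tray: the ring card at (200,188), hexagon (198,128), square (194,60), and the wrench handle end at (289,207). Next I move 10 cm further so the head shows.

>>> jog_arm(commands=[{"x": 2, "y": 0, "z": 0, "roll": 0}, {"x": 4, "y": 0, "z": 0, "roll": 0}, {"x": 3, "y": 0, "z": 0, "roll": 0}, {"x": 1, "y": 0, "z": 0, "roll": 0}, {"x": 0, "y": 0, "z": 0, "roll": 0}])

```text
clock: 4.7
tool_pos: [0.5623, 0.2596, 0.1973]
orientation: [-180.0, -0.1, -3.8]
force: [-0.5, 1.2, -0.8]
opening: 0.0876
```

```bash
python3 - <<'E'
from h import *
o,s=snap('wrist','w2.png'); print(o['tool_pos'],o['orientation'])
im=cv2.imread('pics/w2.png'); cv2.imwrite('pics/w2c.png',cv2.resize(im[0:240,130:390],None,fx=3,fy=2.5,interpolation=cv2.INTER_CUBIC))
im=cv2.imread('pics/w1.png'); cv2.imwrite('pics/w1c.png',cv2.resize(im[0:240,130:390],None,fx=3,fy=2.5,interpolation=cv2.INTER_CUBIC))
import pickle; pickle.dump((o,s),open('w2.pkl','wb'))
E
```

```text
[0.5622897  0.25960677 0.19733853] [-1.79964466e+02 -5.95257005e-02 -3.78174755e+00]
```

View pics/w2c.png

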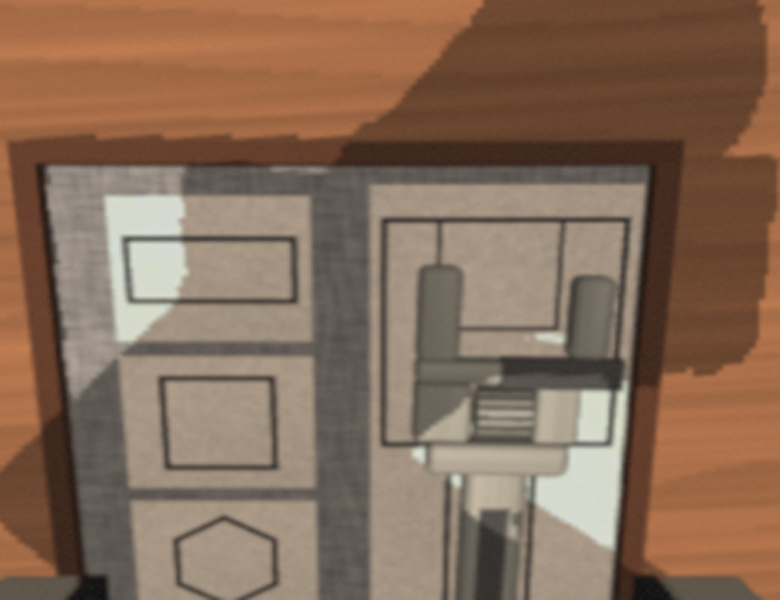

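View pics/w1c.png

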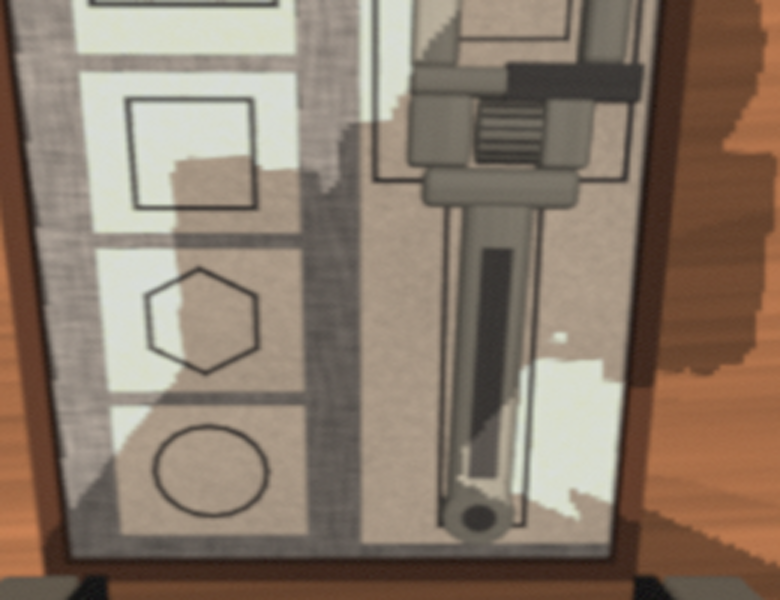

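```bash
cat > m1.py <<'E'
from h import *
import pickle
o2,s2=pickle.load(open('w2.pkl','rb'))
# w1 pose (recorded)
o1=dict(tool_pos=np.array([.4596,.2644,.1937]),orientation=np.array([179.78,.21,-3.76])); s1=s2
def p(o,L,z): 
    L=np.array(L,float); return unproj(s2,o,np.c_[130+L[:,0]/3,L[:,1]/2.5],z).round(4)
print('bar',a:=p(o2,[(124,239),(294,237),(296,300),(128,302)],.008),a.mean(0))
print('sq w2',p(o2,[(160,378),(274,377),(276,467),(168,467)],.008).mean(0))
print('sq w1',p(o1,[(126,99),(253,99),(256,209),(135,208)],.008).mean(0))
print('ring w1',p(o1,[(211,471)],.008), p(o1,[(154,471),(268,471),(210,426),(210,516)],.008))
print('outer rect',p(o2,[(385,219),(630,219),(613,444),(384,443)],.008))
print('slot',p(o2,[(440,222),(565,222),(558,328),(460,328)],.008))
print('shank w2 L/R',p(o2,[(447,480),(445,600),(533,478),(528,600)],.008))
print('shank w1',p(o1,[(446,208),(440,524),(542,208),(524,522)],.008))
print('tray inner',p(o1,[(70,557),(612,557)],.008),p(o2,[(40,165),(650,165)],.008))
print('wrench: tail hole w1',p(o1,[(480,517)],.022),'shank sides top',p(o1,[(465,210),(454,490),(527,210),(510,490)],.022))
print('jaws faces',p(o2,[(462,275),(457,355),(572,285),(568,355)],.024))
print('neck',p(o2,[(462,480),(523,480)],.022), 'worm ends',p(o2,[(476,410),(534,410)],.0315), p(o1,[(479,132),(543,132)],.0315))
print('worm fore/aft',p(o1,[(510,100),(510,163)],.028))
E
python3 m1.py
```

```text
bar [[0.6403 0.336  0.008 ]
 [0.6375 0.2803 0.008 ]
 [0.6132 0.2817 0.008 ]
 [0.616  0.338  0.008 ]] [0.62675 0.309   0.008  ]
sq w2 [0.56455  0.312775 0.008   ]
sq w1 [0.565625 0.313275 0.008   ]
ring w1 [[0.4413 0.3214 0.008 ]] [[0.4426 0.3413 0.008 ]
 [0.4399 0.3014 0.008 ]
 [0.4607 0.3196 0.008 ]
 [0.4213 0.324  0.008 ]]
outer rect [[0.6422 0.25   0.008 ]
 [0.6368 0.1704 0.008 ]
 [0.5463 0.1756 0.008 ]
 [0.5521 0.256  0.008 ]]
slot [[0.6399 0.2322 0.008 ]
 [0.6371 0.1915 0.008 ]
 [0.5962 0.1943 0.008 ]
 [0.5984 0.2273 0.008 ]]
shank w2 L/R [[0.5343 0.2346 0.008 ]
 [0.4786 0.2378 0.008 ]
 [0.5332 0.204  0.008 ]
 [0.4765 0.2071 0.008 ]]
shank w1 [[0.5413 0.2343 0.008 ]
 [0.4121 0.2422 0.008 ]
 [0.5392 0.2035 0.008 ]
 [0.411  0.2121 0.008 ]]
tray inner [[0.4061 0.3764 0.008 ]
 [0.3927 0.1806 0.008 ]] [[0.669  0.359  0.008 ]
 [0.6562 0.1642 0.008 ]]
wrench: tail hole w1 [[0.4194 0.2291 0.022 ]] shank sides top [[0.5401 0.2296 0.022 ]
 [0.4316 0.2375 0.022 ]
 [0.5388 0.2105 0.022 ]
 [0.4304 0.2185 0.022 ]]
jaws faces [[0.6202 0.2272 0.024 ]
 [0.5899 0.23   0.024 ]
 [0.6141 0.1924 0.024 ]
 [0.5875 0.194  0.024 ]]
neck [[0.5382 0.2303 0.022 ]
 [0.5368 0.2095 0.022 ]] worm ends [[0.5692 0.2253 0.0315]
 [0.568  0.2066 0.0315]] [[0.5657 0.2254 0.0315]
 [0.5644 0.2068 0.0315]]
worm fore/aft [[0.5757 0.2157 0.028 ]
 [0.5551 0.2162 0.028 ]]
```

```bash
python3 -c "
from h import *
to(.521,.2213,.06,-4.2)"
```

```text
tool cm [-3.77  4.09 13.72] roll 0.008 now [0.5613 0.2596 0.1973] [-1.7996e+02 -3.0000e-02 -3.7600e+00]
```

>>> jog_arm(commands=[{"x": -1.8, "y": 2.1, "z": 2, "roll": 0.008}, {"x": -2.0, "y": 2.0, "z": 3, "roll": 0}, {"x": 0, "y": 0, "z": 4, "roll": 0}, {"x": 0, "y": 0, "z": 3, "roll": 0}, {"x": 0, "y": 0, "z": 1.7, "roll": 0}, {"x": 0, "y": 0, "z": 0, "roll": 0}], gripper=4.2)

```text
clock: 5.35
tool_pos: [0.5181, 0.2206, 0.0582]
orientation: [179.9, 0.1, -4.1]
force: [-0.1, 0.3, 0.4]
opening: 0.0459
```

```bash
python3 - <<'E'
from h import *
o,s=snap('wrist','w3.png'); to(.521,.2213,.012,-4.2,o)
E
```

```text
tool cm [ 0.3  -0.1   4.62] roll 0.001 now [0.5181 0.2206 0.0582] [ 1.7987e+02  1.5000e-01 -4.1400e+00]
```

View pics/w3.png

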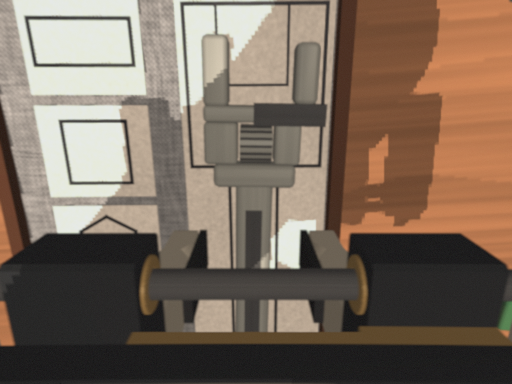

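The handle (column 253) is centred between the fingers, and the worm is at (256,143). I refine the head pose and outline from this closer view before grasping.

```bash
python3 - <<'E'
from h import *
o,s=snap('wrist')
im=cv2.cvtColor(s['image'],cv2.COLOR_RGB2BGR); cv2.imwrite('pics/w3c.png',cv2.resize(im[0:230,170:350],None,fx=4,fy=2.6,interpolation=cv2.INTER_CUBIC))
f=lambda L,z: print(unproj(s,o,L,z).round(4))
f([(240,143),(272,143)],.0315); f([(183,2),(329,4),(320,166),(190,165)],.008); f([(216,3),(290,3),(288,85)],.008)
f([(215,36),(307,44)],.024); f([(229,90),(294,90)],.024);f([(226,45),(297,50)],.024)
f([(229,200),(276,200)],.008);f([(235,200),(270,200)],.022)
E
```

```text
[[0.5695 0.2258 0.0315]
 [0.5682 0.2082 0.0315]]
[[0.6457 0.2517 0.008 ]
 [0.6389 0.1714 0.008 ]
 [0.5479 0.1776 0.008 ]
 [0.5545 0.2595 0.008 ]]
[[0.644  0.2336 0.008 ]
 [0.641  0.1929 0.008 ]
 [0.5981 0.1958 0.008 ]]
[[0.6252 0.2345 0.024 ]
 [0.6178 0.1865 0.024 ]]
[[0.5978 0.2297 0.024 ]
 [0.5952 0.1942 0.024 ]]
[[0.6205 0.2292 0.024 ]
 [0.6153 0.1919 0.024 ]]
[[0.5296 0.2371 0.008 ]
 [0.5273 0.2066 0.008 ]]
[[0.5338 0.2321 0.022 ]
 [0.5322 0.2109 0.022 ]]
```

View pics/w3c.png

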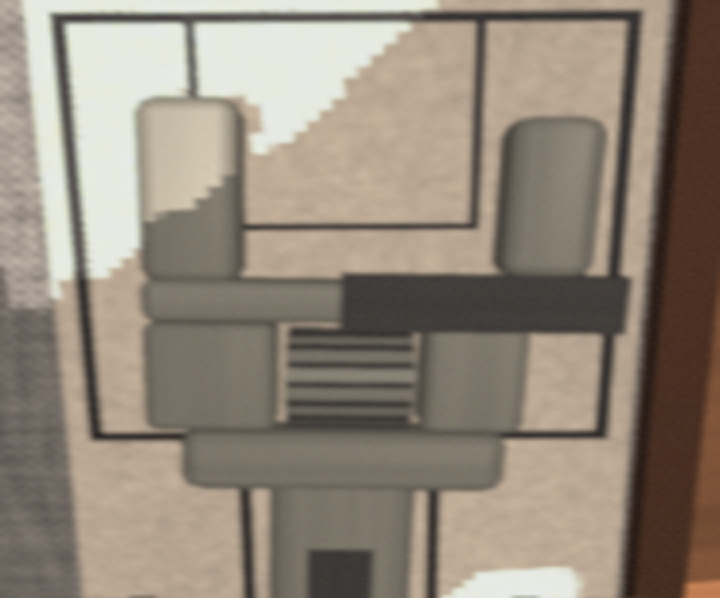

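>>> jog_arm(commands=[{"x": 0.2, "y": -0.05, "z": 2, "roll": 0}, {"x": 0, "y": 0, "z": 1.5, "roll": 0}, {"x": 0, "y": 0, "z": 1.0, "roll": 0}, {"x": 0, "y": 0, "z": 0, "roll": 0}])

```text
clock: 5.85
tool_pos: [0.522, 0.2217, 0.0146]
orientation: [180.0, 0.0, -4.2]
force: [0.5, -0.6, -0.2]
opening: 0.0424
```

>>> jog_arm(commands=[{"x": 0, "y": 0, "z": 0, "roll": 0}, {"x": 0, "y": 0, "z": 0, "roll": 0}, {"x": 0, "y": 0, "z": 0, "roll": 0}, {"x": 0, "y": 0, "z": 0, "roll": 0}, {"x": 0, "y": 0, "z": 0, "roll": 0}], gripper=0.5)

```text
clock: 6.35
tool_pos: [0.5224, 0.2216, 0.0153]
orientation: [-180.0, -0.0, -4.2]
force: [-1.2, -0.7, 5.9]
opening: 0.0217
```

>>> jog_arm(commands=[{"x": 0, "y": 0, "z": -1, "roll": 0}, {"x": 0, "y": 0, "z": -2, "roll": 0}, {"x": 0, "y": 0, "z": -3, "roll": 0}, {"x": 0, "y": 0, "z": -3, "roll": 0}, {"x": 0, "y": 0, "z": -3, "roll": 0}, {"x": 0, "y": 0, "z": -2, "roll": 0}, {"x": 0, "y": 0, "z": 0, "roll": 0}])

```text
clock: 7.05
tool_pos: [0.5235, 0.2227, 0.158]
orientation: [-179.8, -0.2, -4.2]
force: [0.0, 0.9, -3.4]
opening: 0.0211
```

```bash
python3 - <<'E'
from h import *
o,s=snap('wrist','w4.png'); print(o['tool_pos'],o['orientation'],o['opening'],o['force'])
im=cv2.imread('pics/w4.png'); cv2.imwrite('pics/w4c.png',cv2.resize(im[0:240,130:390],None,fx=3,fy=2.5,interpolation=cv2.INTER_CUBIC))
E
```

```text
[0.5234657  0.22265736 0.15804035] [-179.77852608   -0.23989668   -4.15087428] 0.021080518844436076 [ 0.03692229  0.93295538 -3.43986979]
```

View pics/w4c.png

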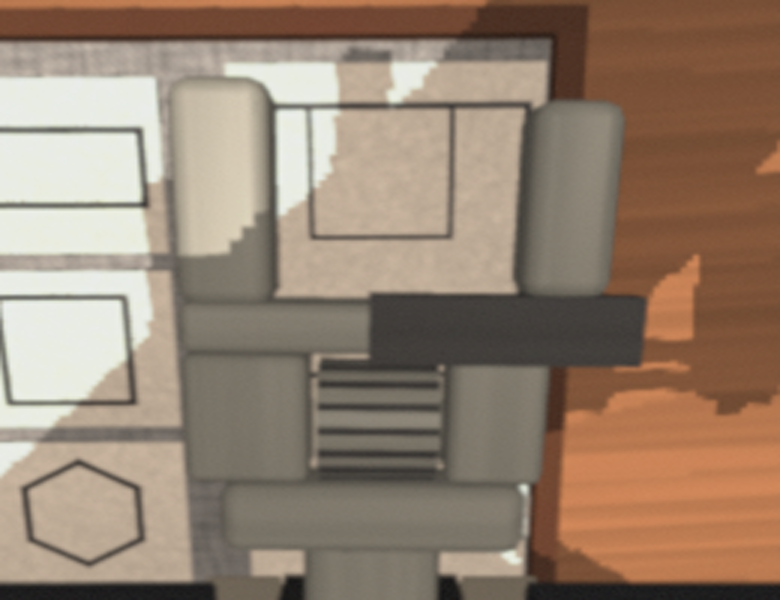

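```bash
python3 - <<'E'
from h import *
o,s=snap('wrist'); Rm=R.from_euler('xyz',o['orientation'],degrees=True).as_matrix()
def f(n,L,h):
    L=np.array(L,float); P=unproj(s,o,np.c_[130+L[:,0]/3,L[:,1]/2.5],o['tool_pos'][2]+h); print(n,((P-o['tool_pos'])@Rm*1000).round(1).tolist())
f('worm ends',[(318,418),(442,418)],.0165)
f('fixed tip',[(220,80)],.008); f('mov tip',[(577,103)],.008)
f('fixed face',[(272,130),(272,290)],.009); f('moving face',[(529,130),(520,290)],.009)
f('throat',[(340,298)],.009); f('flange',[(225,490),(522,490),(230,545),(520,545)],.009)
f('shank',[(307,570),(437,570)],.008)
o2,s2=snap('side','s4.png')
im=cv2.imread('pics/s4.png'); cv2.imwrite('pics/s4c.png',cv2.resize(im[60:220,120:320],None,fx=4,fy=3.75,interpolation=cv2.INTER_CUBIC))
E
```

```text
worm ends [[46.1, -8.3, -16.4], [46.1, 9.4, -16.4]]
fixed tip [[100.1, -21.1, -7.8]]
mov tip [[96.7, 27.3, -7.9]]
fixed face [[92.6, -14.2, -8.8], [67.0, -14.9, -8.8]]
moving face [[92.5, 20.9, -8.9], [67.0, 20.7, -8.9]]
throat [[65.6, -5.2, -8.9]]
flange [[30.8, -23.2, -8.9], [30.8, 22.6, -9.0], [20.0, -22.8, -8.9], [20.0, 22.7, -9.0]]
shank [[14.5, -10.9, -7.9], [14.5, 9.9, -8.0]]
```

View pics/s4c.png

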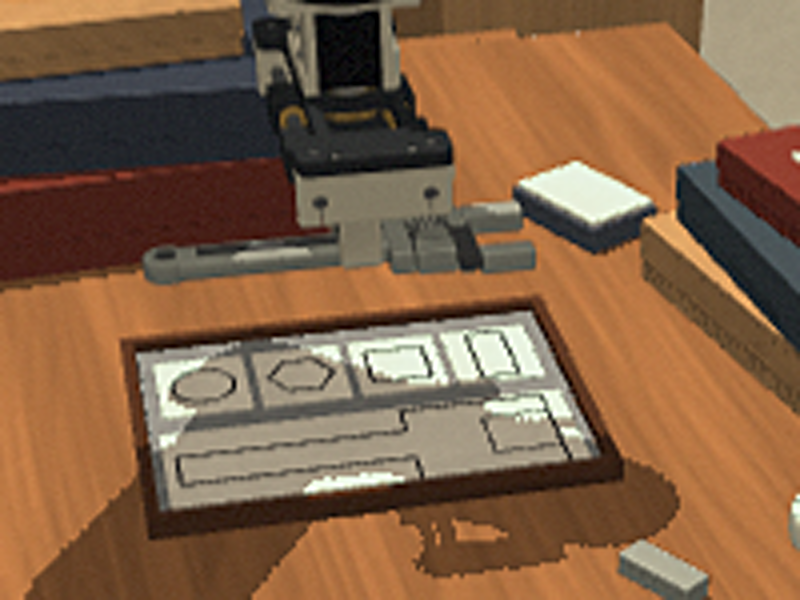

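The wrench hangs level, and the jaw point is at tool (86, 0.6, −1) mm (worm and fixed tip agree), with a jaw gap of about 35.4 mm. Next I carry it over the press.

>>> jog_arm(commands=[{"x": 0, "y": 1.5, "z": 0, "roll": 0}, {"x": 0, "y": 3, "z": 0, "roll": 0}, {"x": -0.4, "y": 4.5, "z": 0, "roll": 0}, {"x": -0.4, "y": 4.5, "z": 0, "roll": 0}, {"x": -0.4, "y": 4.5, "z": 0, "roll": 0}, {"x": -0.4, "y": 4.5, "z": 0, "roll": 0}, {"x": -0.4, "y": 4.5, "z": 0, "roll": 0}, {"x": -0.4, "y": 4.5, "z": 0, "roll": 0}, {"x": -0.4, "y": 4.5, "z": 0, "roll": 0}, {"x": -0.4, "y": 4.5, "z": 0, "roll": 0}, {"x": -0.4, "y": 4.5, "z": 0, "roll": 0}, {"x": -0.2, "y": 3, "z": 0, "roll": 0}])

```text
clock: 8.4
tool_pos: [0.4471, -0.2569, 0.1533]
orientation: [-180.0, 0.2, -4.3]
force: [0.5, 1.1, -3.0]
opening: 0.0214
```

>>> jog_arm(commands=[{"x": 0, "y": 1, "z": 0, "roll": 0}, {"x": 0, "y": 0, "z": 0, "roll": 0}, {"x": 0, "y": 0, "z": 0, "roll": 0}, {"x": 0, "y": 0, "z": 0, "roll": 0}])

```text
clock: 8.8
tool_pos: [0.4484, -0.2635, 0.1542]
orientation: [-180.0, 0.0, -4.1]
force: [0.4, 0.3, -2.9]
opening: 0.0213
```

```bash
python3 - <<'E'
from h import *
o,s=snap('wrist','w5.png'); print(o['tool_pos'],o['orientation'],o['joint_pos'],o['opening'],o['clock'])
im=cv2.imread('pics/w5.png'); cv2.imwrite('pics/w5c.png',cv2.resize(im[0:240,130:390],None,fx=3,fy=2.5,interpolation=cv2.INTER_CUBIC))
E
```

```text
[ 0.44842154 -0.26354534  0.15421184] [-1.79985973e+02  3.84191251e-02 -4.12443284e+00] [-8.81331643e+00  9.54981568e+00 -2.45295332e+01 -1.30811461e-02
 -5.59600890e+01  9.46962051e+01] 0.021348522999274595 8.8
```

View pics/w5c.png

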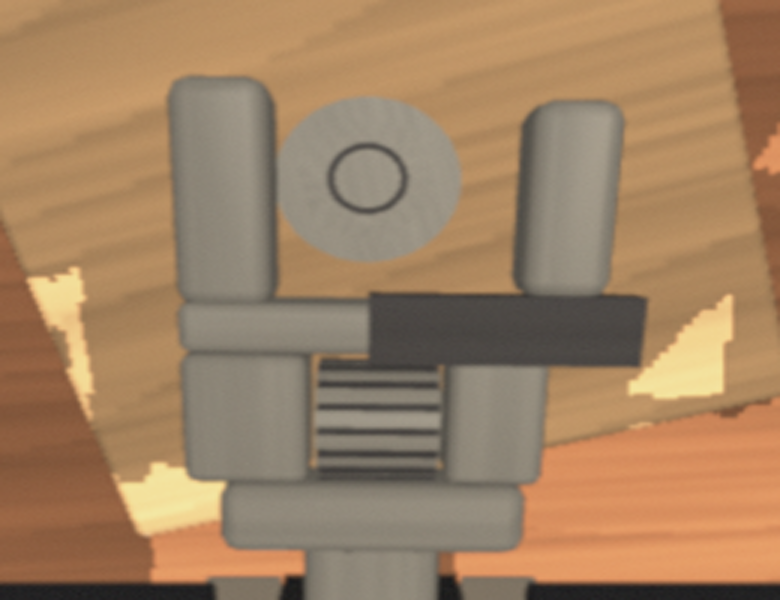

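```bash
python3 - <<'E'
from h import *
o,s=snap('wrist')
ims=[s['image'].astype(float)]
for i in range(3): ims.append(ctrl.snapshot('wrist')['image'].astype(float))
im=np.mean(ims,0)[30:115,215:295]
im=cv2.resize(im,None,fx=9,fy=7,interpolation=cv2.INTER_CUBIC)
g=im.mean(2); 
g=np.clip((g-100)/(190-100)*255,0,255).astype(np.uint8)
g=cv2.createCLAHE(4,(4,4)).apply(g); cv2.imwrite('pics/nut5.png',g)
print(unproj(s,o,[(130+367/3,178/2.5)],.067), o['tool_pos'])
find(s,o,'wrist','nut_top');find(s,o,'wrist','nut_corner')
E
```

```text
[[ 0.5385326  -0.26851405  0.067     ]] [ 0.44861845 -0.26343612  0.1543728 ]
wrist nut_top 0.6 [251.5  72.1] [ 0.538  -0.2679  0.067 ]
wrist nut_corner 0.82 [250.4  72.4] [ 0.5382 -0.2671  0.0595]
```

View pics/nut5.png

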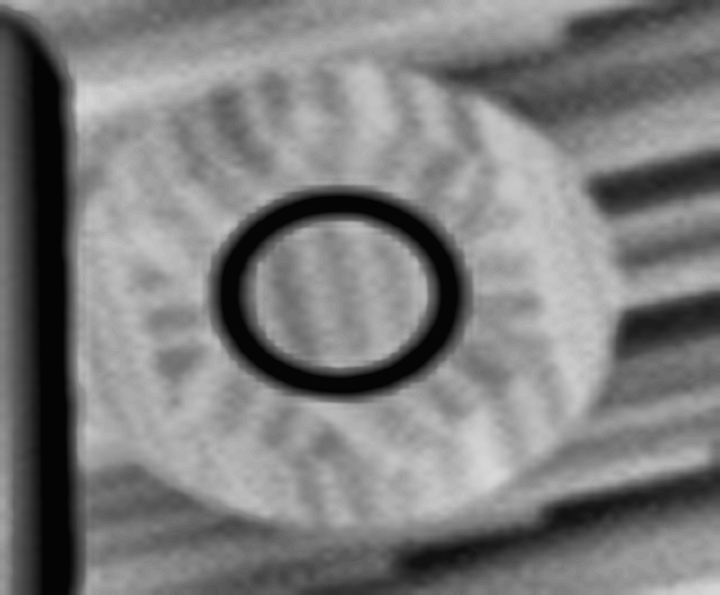

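```bash
python3 - <<'E'
from h import *
a=cv2.imread('pics/side0.png')[300:345,262:322]; b=cv2.imread('pics/top0.png')[195:230,345:390]
cv2.imwrite('pics/nutA.png',cv2.resize(a,(720,540),interpolation=cv2.INTER_CUBIC)); cv2.imwrite('pics/nutB.png',cv2.resize(b,(720,560),interpolation=cv2.INTER_CUBIC))
E
```

```text
(no output)
```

View pics/nutA.png

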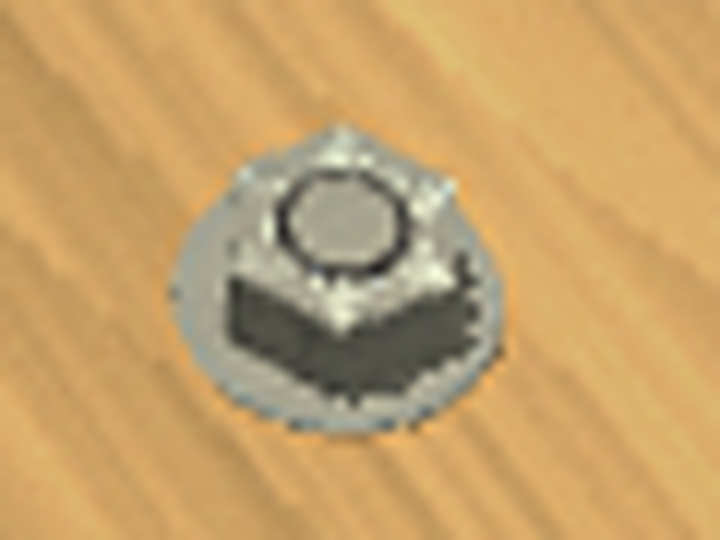

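View pics/nutB.png

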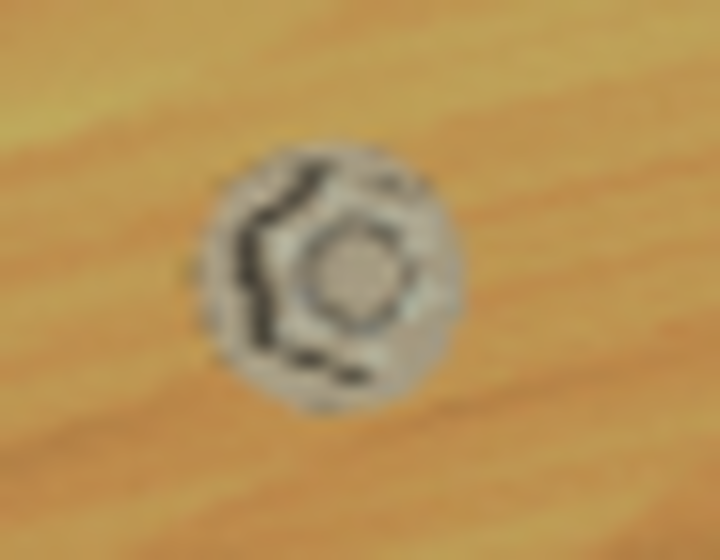

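```bash
python3 - <<'E'
from h import *
s=ctrl.snapshot('side'); o=None
from scipy.optimize import least_squares
L=np.array([(340,328),(230,280),(243,175),(343,128),(450,188),(455,278)],float)
P=unproj(s,o,np.c_[262+L[:,0]/12,300+L[:,1]/12],.067)
print(P.round(4)); c=P[:,:2].mean(0); d=P[:,:2]-c
a=np.degrees(np.arctan2(d[:,1],d[:,0])); print(c,np.hypot(*d.T).round(4),a.round(1),(a%60).round(1), 'bolt',unproj(s,o,[(262+343/12,300+220/12)],.067))
E
```

```text
[[ 0.5312 -0.285   0.067 ]
 [ 0.52   -0.2735  0.067 ]
 [ 0.5276 -0.2576  0.067 ]
 [ 0.5433 -0.254   0.067 ]
 [ 0.5534 -0.2678  0.067 ]
 [ 0.5486 -0.2819  0.067 ]]
[ 0.53735127 -0.26997213] [0.0163 0.0177 0.0158 0.017  0.0162 0.0164] [-112.3 -168.6  128.2   69.6    7.6  -46.8] [ 7.7 11.4  8.2  9.6  7.6 13.2] bolt [[ 0.5377941  -0.26859786  0.067     ]]
```

```bash
python3 - <<'E'
from h import *
s=ctrl.snapshot('side'); t=ctrl.snapshot('top')
im0=cv2.imread('pics/side0.png'); im1=cv2.imread('pics/top0.png')
# edge score: contrast between hex top just inside and just outside, over front faces (dark) in side image
def poly(c,a,r,z): 
    th=np.radians(a+60*np.arange(6)); return np.c_[c[0]+r*np.cos(th),c[1]+r*np.sin(th),np.full(6,z)]
tiles=[]
for a in (5,8,11,14):
    for (S,im,box) in ((s,im0,(262,300,60,45)),):
        x,y,w,h=box; t1=cv2.resize(im[y:y+h,x:x+w],(w*6,h*6),interpolation=cv2.INTER_CUBIC)
        uv=proj(S,None,poly((.5375,-.2695),a,.01732,.067)); q=((uv-[x-.0,y-.0]+.5)*6).astype(np.int32)
        cv2.polylines(t1,[q],True,(0,0,255),1); tiles.append(t1)
cv2.imwrite('pics/hexov.png',np.vstack([np.hstack(tiles[:2]),np.hstack(tiles[2:])]))
E
```

```text
(no output)
```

View pics/hexov.png

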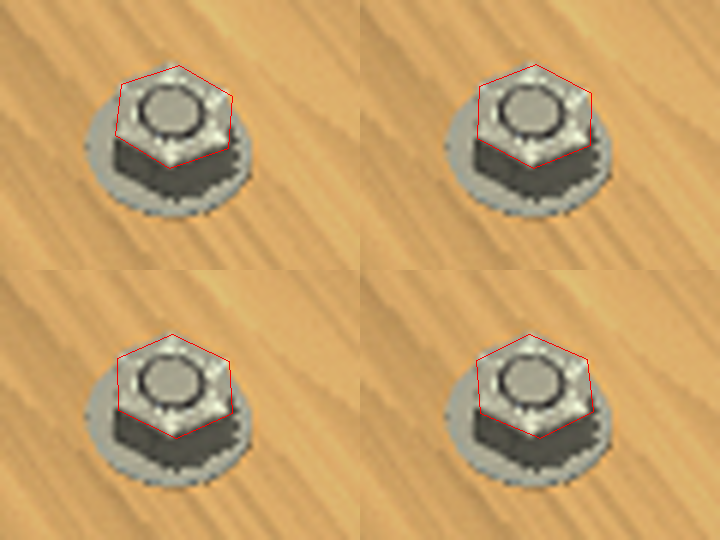

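Fitting the hexagon on the side picture gives the nut centre at about (0.538, −0.269) and corner directions at about 9.5° mod 60°. I'll approach with wrench yaw −50.5°, which keeps the balance point well on the board.

>>> jog_arm(commands=[{"x": 0, "y": 0, "z": 0, "roll": 0.06}, {"x": 0, "y": 0, "z": 0, "roll": 0.12}, {"x": 0, "y": 0, "z": 0, "roll": 0.14}, {"x": 0, "y": 0, "z": 0, "roll": 0.14}, {"x": 0, "y": 0, "z": 0, "roll": 0.14}, {"x": 0, "y": 0, "z": 0, "roll": 0.12}, {"x": 0, "y": 0, "z": 0, "roll": 0.08}, {"x": 0, "y": 0, "z": 0, "roll": 0}])

```text
clock: 10.1
tool_pos: [0.4486, -0.2643, 0.1546]
orientation: [-180.0, 0.0, -50.1]
force: [0.2, 0.2, -3.3]
opening: 0.0213
```

```bash
python3 -c "
from h import *
to(.485,-.2011,.12,-50)"
```

```text
tool cm [-2.51 -6.85  3.46] roll -0.001 now [ 0.4486 -0.2643  0.1546] [-180.      0.    -50.08]
```

>>> jog_arm(commands=[{"x": -0.5, "y": -1.35, "z": 0, "roll": 0}, {"x": -1, "y": -2.7, "z": 0.5, "roll": 0}, {"x": -0.7, "y": -1.9, "z": 1.5, "roll": 0}, {"x": -0.3, "y": -0.9, "z": 1.5, "roll": 0}, {"x": 0, "y": 0, "z": 0, "roll": 0}, {"x": 0, "y": 0, "z": 0, "roll": 0}])

```text
clock: 10.7
tool_pos: [0.4851, -0.2008, 0.1196]
orientation: [180.0, 0.0, -49.9]
force: [0.2, 0.5, -2.1]
opening: 0.0214
```

```bash
python3 - <<'E'
from h import *
o,s=snap('wrist','w6.png'); to(.485,-.2011,.09,-50,o)
im=cv2.imread('pics/w6.png'); cv2.imwrite('pics/w6c.png',cv2.resize(im[0:240,130:390],None,fx=3,fy=2.5,interpolation=cv2.INTER_CUBIC))
find(s,o,'wrist','nut_top')
E
```

```text
tool cm [0.02 0.03 2.96] roll 0.002 now [ 0.4851 -0.2008  0.1196] [ 1.7996e+02  2.0000e-02 -4.9870e+01]
wrist nut_top 0.91 [259.1  73. ] [ 0.5391 -0.2682  0.067 ]
wrist nut_top 0.17 [254.  154.8] [ 0.5101 -0.2292  0.067 ]
```

View pics/w6c.png

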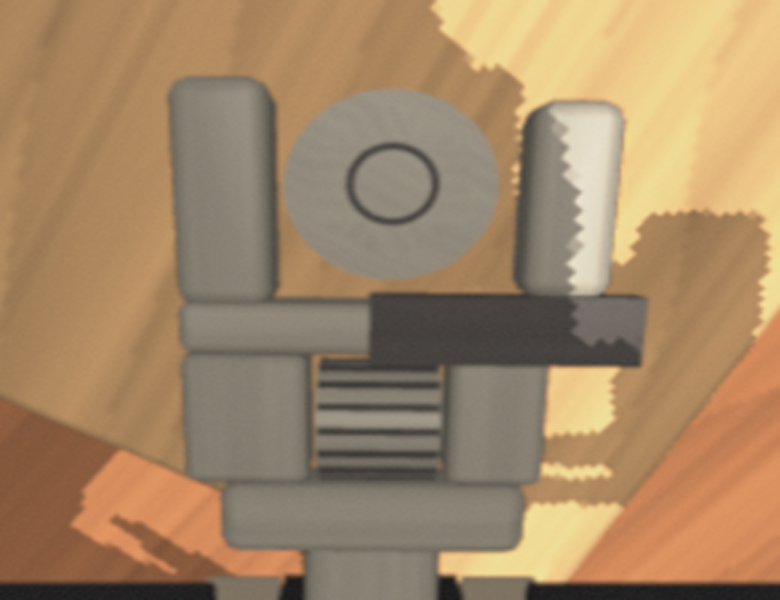

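```bash
python3 - <<'E'
from h import *
o,s=snap('wrist'); Rm=R.from_euler('xyz',o['orientation'],degrees=True).as_matrix()
for uv,z in (((130+393/3,183.5/2.5),.067),((130+391/3,184/2.5),.054)):
    P=unproj(s,o,[uv],z); print(P,((P-o['tool_pos'])@Rm*1000).round(1))
E
```

```text
[[ 0.53837274 -0.26945411  0.067     ]] [[86.2  3.3 53.3]]
[[ 0.5387851  -0.26975062  0.054     ]] [[86.7  3.2 66.3]]
```

>>> jog_arm(commands=[{"x": 0, "y": 0, "z": 1, "roll": 0}, {"x": 0, "y": 0, "z": 1.5, "roll": 0}, {"x": 0, "y": 0, "z": 1.5, "roll": 0}, {"x": 0, "y": 0, "z": 0.7, "roll": 0}, {"x": 0, "y": 0, "z": 0.5, "roll": 0}, {"x": 0, "y": 0, "z": 0.3, "roll": 0}, {"x": 0, "y": 0, "z": 0.2, "roll": 0}, {"x": 0, "y": 0, "z": 0, "roll": 0}])

```text
clock: 11.65
tool_pos: [0.4852, -0.2012, 0.0627]
orientation: [-180.0, -0.0, -50.0]
force: [0.9, -0.5, -2.9]
opening: 0.0215
```

```bash
python3 - <<'E'
from h import *
o,s=snap('wrist','w7.png'); print(o['tool_pos'],o['force'],o['moment'])
im=cv2.imread('pics/w7.png'); cv2.imwrite('pics/w7c.png',cv2.resize(im[0:240,130:390],None,fx=3,fy=2.5,interpolation=cv2.INTER_CUBIC))
E
```

```text
[ 0.48521016 -0.20118597  0.06270161] [ 0.90898525 -0.49845101 -2.93687829] [ 0.08433303 -0.0219414  -0.02302984]
```

View pics/w7c.png

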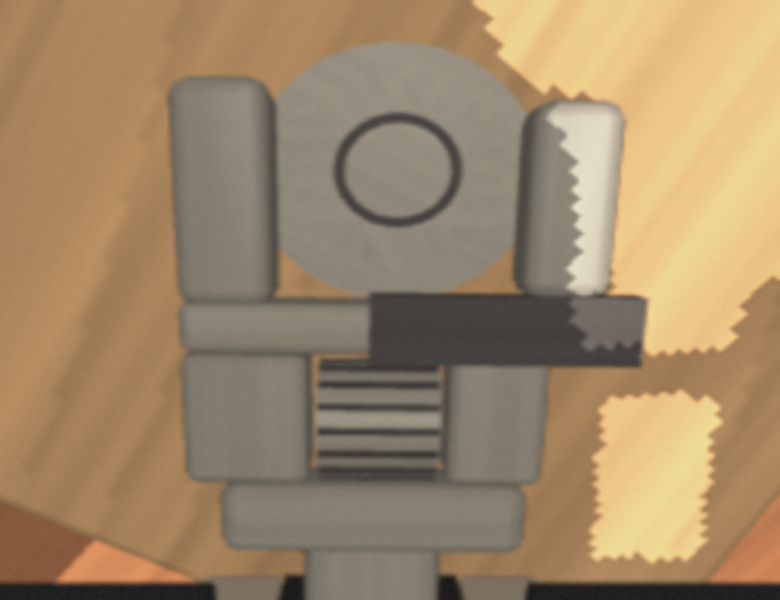

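>>> jog_arm(commands=[{"x": 0, "y": 0, "z": 0.1, "roll": 0}, {"x": 0, "y": 0, "z": 0.1, "roll": 0}, {"x": 0, "y": 0, "z": 0, "roll": 0}, {"x": 0, "y": 0, "z": 0, "roll": 0}])

```text
clock: 12.1
tool_pos: [0.4851, -0.2011, 0.0606]
orientation: [-180.0, -0.0, -50.0]
force: [1.1, 0.4, -2.7]
opening: 0.0217
```

>>> jog_arm(commands=[{"x": 0, "y": 0, "z": 0.1, "roll": 0}, {"x": 0, "y": 0, "z": 0, "roll": 0}, {"x": 0, "y": 0, "z": 0, "roll": 0}])

```text
clock: 12.4
tool_pos: [0.485, -0.2011, 0.0595]
orientation: [180.0, 0.0, -50.0]
force: [-0.2, 0.9, -4.7]
opening: 0.0214
```

>>> jog_arm(commands=[{"x": 0, "y": 0, "z": 0.1, "roll": 0}, {"x": 0, "y": 0, "z": 0, "roll": 0}, {"x": 0, "y": 0, "z": 0, "roll": 0}])

```text
clock: 12.7
tool_pos: [0.4851, -0.2011, 0.0592]
orientation: [-180.0, -0.0, -50.0]
force: [-2.2, 2.2, 5.4]
opening: 0.0215
```

>>> jog_arm(commands=[{"x": 0, "y": 0.1, "z": -0.03, "roll": 0}, {"x": 0, "y": 0.1, "z": 0, "roll": 0}, {"x": 0, "y": 0, "z": 0, "roll": 0}])

```text
clock: 13.0
tool_pos: [0.4844, -0.2025, 0.0592]
orientation: [-179.9, -0.1, -50.0]
force: [1.1, 2.1, 1.9]
opening: 0.0217
```

>>> jog_arm(commands=[{"x": 0, "y": 0, "z": 0, "roll": 0}, {"x": 0, "y": 0, "z": 0, "roll": 0}, {"x": 0, "y": 0, "z": 0, "roll": 0}, {"x": 0, "y": 0, "z": 0, "roll": 0}], gripper=4)

```text
clock: 13.4
tool_pos: [0.4832, -0.2025, 0.0587]
orientation: [180.0, 0.0, -50.0]
force: [-0.1, 0.5, 0.6]
opening: 0.0397
```

```bash
python3 - <<'E'
from h import *
o,s=snap('wrist','w8.png'); print(o['tool_pos'],o['force'],o['opening'])
im=cv2.imread('pics/w8.png'); cv2.imwrite('pics/w8c.png',cv2.resize(im[0:240,130:390],None,fx=3,fy=2.5,interpolation=cv2.INTER_CUBIC))
E
```

```text
[ 0.48320479 -0.20250455  0.05866435] [-0.12592052  0.51291455  0.60375128] 0.039678132422942
```

View pics/w8c.png

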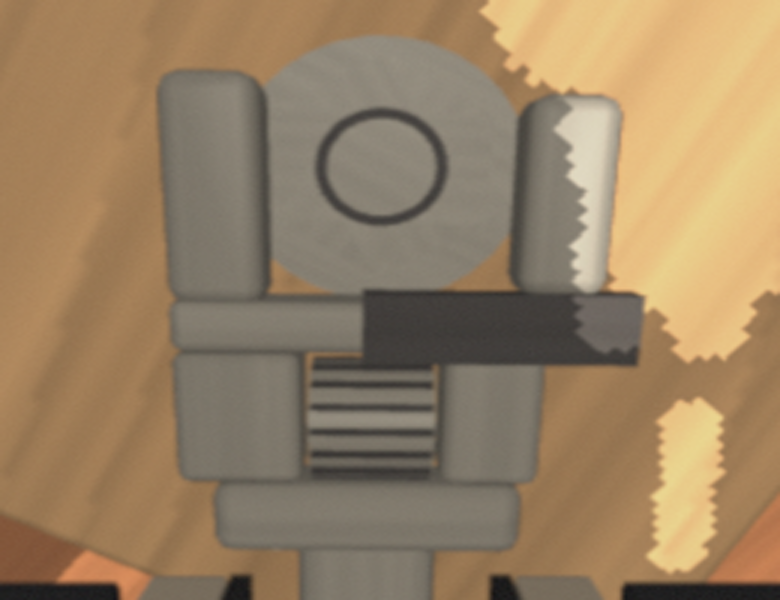

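```bash
python3 - <<'E'
from h import *
o,s=snap('wrist'); Rm=R.from_euler('xyz',o['orientation'],degrees=True).as_matrix()
f=lambda uv,z:(lambda P: print(P.round(4).tolist(),((P-o['tool_pos'])@Rm*1000).round(1).tolist()))(unproj(s,o,[(130+uv[0]/3,uv[1]/2.5)],z))
f((310,418),.0755);f((436,418),.0755); f((210,72),.068); f((265,130),.068); f((268,290),.068); f((518,130),.068); f((514,285),.068); f((381,165),.067)
f((365,560),.067)
E
```

```text
[[0.5199, -0.2307, 0.0755]] [[45.2, -9.9, -16.8]]
[[0.5062, -0.2422, 0.0755]] [[45.1, 8.0, -16.8]]
[[0.565, -0.2646, 0.068]] [[100.1, -22.7, -9.3]]
[[0.5541, -0.2626, 0.068]] [[91.5, -15.6, -9.3]]
[[0.538, -0.2428, 0.068]] [[66.0, -16.0, -9.3]]
[[0.5277, -0.2847, 0.068]] [[91.5, 18.8, -9.3]]
[[0.5115, -0.2661, 0.068]] [[66.8, 19.3, -9.3]]
[[0.5386, -0.2687, 0.067]] [[86.2, 0.2, -8.3]]
[[0.495, -0.2131, 0.067]] [[15.7, -2.1, -8.3]]
```

>>> jog_arm(commands=[{"x": 0, "y": 0, "z": -1, "roll": 0}, {"x": 0, "y": 0, "z": -2, "roll": 0}, {"x": 0, "y": 0, "z": -2, "roll": 0}, {"x": 0, "y": 0, "z": 0, "roll": 0}, {"x": 0, "y": 0, "z": 0, "roll": 0}])

```text
clock: 14.0
tool_pos: [0.4838, -0.2024, 0.1098]
orientation: [-179.9, -0.1, -50.0]
force: [-0.8, -0.6, -0.2]
opening: 0.0402
```

>>> jog_arm(commands=[{"x": 1.2, "y": -0.05, "z": 0, "roll": 0}, {"x": 1.6, "y": 0, "z": 0, "roll": 0}, {"x": 0.8, "y": 0, "z": 1, "roll": 0}, {"x": 0, "y": 0, "z": 1, "roll": 0}, {"x": 0, "y": 0, "z": 0.8, "roll": 0}, {"x": 0, "y": 0, "z": 0, "roll": 0}, {"x": 0, "y": 0, "z": 0, "roll": 0}], gripper=0)

```text
clock: 14.7
tool_pos: [0.5065, -0.2294, 0.0804]
orientation: [179.9, 0.0, -50.0]
force: [0.9, 0.6, -0.1]
opening: 0.0007
```

```bash
python3 - <<'E'
from h import *
o,s=snap('wrist','w9.png'); print(o['tool_pos'],o['force'],o['opening'])
E
```

```text
[ 0.50651364 -0.22939406  0.08037978] [ 0.90326633  0.64596361 -0.05652669] 0.0006963861184795861
```

View pics/w9.png

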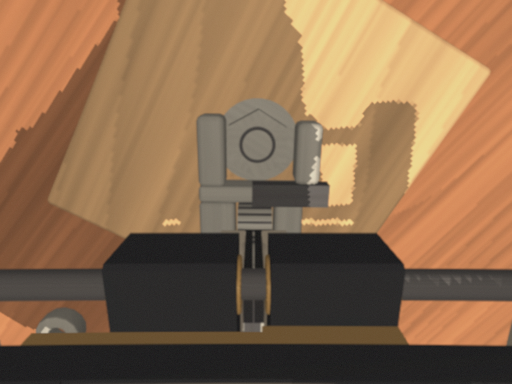

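>>> jog_arm(commands=[{"x": 0, "y": 0, "z": 0.2, "roll": 0}, {"x": 0, "y": 0, "z": 0.15, "roll": 0}, {"x": 0, "y": 0, "z": 0.1, "roll": 0}, {"x": 0, "y": 0, "z": 0, "roll": 0}, {"x": 0, "y": 0, "z": 0, "roll": 0}])

```text
clock: 15.25
tool_pos: [0.5071, -0.2297, 0.0765]
orientation: [-180.0, -0.0, -50.0]
force: [0.2, 0.3, 0.5]
opening: 0.0003
```

>>> jog_arm(commands=[{"x": 0, "y": 0, "z": 0.05, "roll": 0}, {"x": 0, "y": 0, "z": 0, "roll": 0}, {"x": 0, "y": 0, "z": 0, "roll": 0}])

```text
clock: 15.55
tool_pos: [0.5073, -0.2298, 0.0761]
orientation: [-180.0, -0.0, -50.0]
force: [0.4, -1.2, 1.7]
opening: 0.0003
```

>>> jog_arm(commands=[{"x": 0, "y": 0, "z": 0.05, "roll": 0}, {"x": 0, "y": 0, "z": 0, "roll": 0}, {"x": 0, "y": 0, "z": 0, "roll": 0}])

```text
clock: 15.85
tool_pos: [0.5074, -0.2299, 0.0757]
orientation: [-180.0, -0.0, -50.0]
force: [1.5, -1.5, 3.0]
opening: 0.0007
```

>>> jog_arm(commands=[{"x": 0, "y": 0, "z": 0.05, "roll": 0}, {"x": 0, "y": 0, "z": 0, "roll": 0}, {"x": 0, "y": 0, "z": 0, "roll": 0}])

```text
clock: 16.15
tool_pos: [0.5075, -0.23, 0.0755]
orientation: [-180.0, -0.1, -50.0]
force: [-0.3, -1.2, 7.1]
opening: 0.0007
```

Pressing at about 7 N; I rub 18 mm towards the jaws in slow steps.

>>> jog_arm(commands=[{"x": 0.1, "y": 0, "z": 0, "roll": 0}, {"x": 0.2, "y": 0, "z": 0, "roll": 0}, {"x": 0.2, "y": 0, "z": 0, "roll": 0}, {"x": 0.2, "y": 0, "z": 0, "roll": 0}])

```text
clock: 16.55
tool_pos: [0.5113, -0.2348, 0.0754]
orientation: [-180.0, 0.0, -50.0]
force: [-2.8, 2.7, 10.2]
opening: 0.0005
```

>>> jog_arm(commands=[{"x": 0.2, "y": 0, "z": 0, "roll": 0}, {"x": 0.2, "y": 0, "z": 0, "roll": 0}, {"x": 0.2, "y": 0, "z": 0, "roll": 0}, {"x": 0.2, "y": 0, "z": 0, "roll": 0}, {"x": 0.2, "y": 0, "z": 0, "roll": 0}, {"x": 0, "y": 0, "z": 0, "roll": 0}])

```text
clock: 17.15
tool_pos: [0.5178, -0.2426, 0.0753]
orientation: [180.0, 0.0, -50.0]
force: [-2.2, 1.2, 8.4]
opening: 0.0006
```

```bash
python3 - <<'E'
from h import *
o,s=snap('wrist','w10.png'); print(o['tool_pos'],o['force'],o['opening'])
im=cv2.imread('pics/w10.png'); cv2.imwrite('pics/w10c.png',cv2.resize(im[70:260,170:350],None,fx=4,fy=3,interpolation=cv2.INTER_CUBIC))
E
```

```text
[ 0.51781286 -0.24261557  0.07534362] [-2.15552362  1.16725163  8.44043009] 0.0006268066449862291
```

View pics/w10c.png

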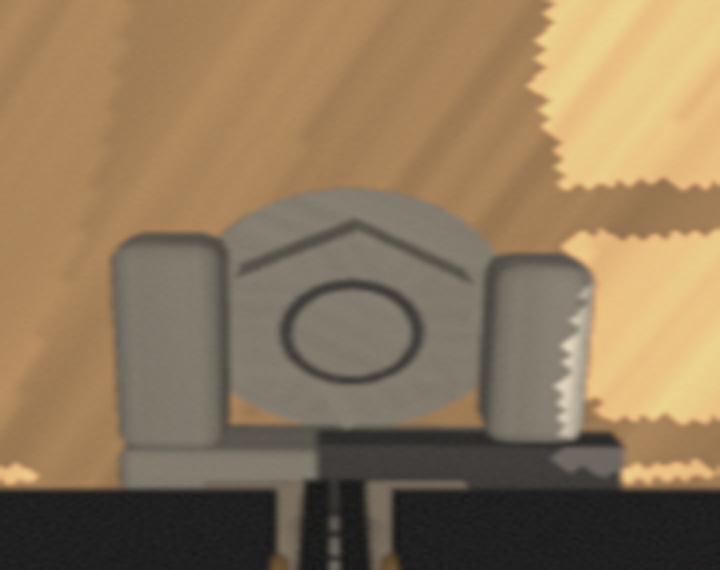

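```bash
cat >> h.py <<'E'
def gap(s,o,L,z=.068):
    Rm=R.from_euler('xyz',o['orientation'],degrees=True).as_matrix()
    P=unproj(s,o,L,z); print(((P-o['tool_pos'])@Rm*1000).round(1).tolist(), P.round(4).tolist())
E
python3 - <<'E'
from h import *
o,s=snap('wrist')
gap(s,o,[(170+a/4,70+b/3) for a,b in ((226,300),(228,420),(487,300),(485,420),(352,332))])
E
```

```text
[[38.4, -14.8, 7.4], [17.2, -15.0, 7.4], [38.4, 17.9, 7.4], [17.2, 18.3, 7.4], [32.9, 1.0, 7.4]] [[0.5538, -0.2625, 0.068], [0.5403, -0.2461, 0.068], [0.5288, -0.2835, 0.068], [0.5148, -0.2675, 0.068], [0.5382, -0.2685, 0.068]]
```

>>> jog_arm(commands=[{"x": 0, "y": 0, "z": -0.4, "roll": 0}, {"x": -0.9, "y": 0, "z": 0, "roll": 0}, {"x": -0.9, "y": 0, "z": 0, "roll": 0}, {"x": 0, "y": 0, "z": 0.25, "roll": 0}, {"x": 0, "y": 0, "z": 0.13, "roll": 0}, {"x": 0, "y": 0, "z": 0, "roll": 0}, {"x": 0, "y": 0, "z": 0, "roll": 0}])

```text
clock: 17.95
tool_pos: [0.5061, -0.2289, 0.0755]
orientation: [180.0, 0.0, -50.0]
force: [-3.2, 2.0, 7.0]
opening: 0.0006
```

>>> jog_arm(commands=[{"x": 0.2, "y": 0, "z": 0, "roll": 0}, {"x": 0.2, "y": 0, "z": -0.02, "roll": 0}, {"x": 0.2, "y": 0, "z": 0, "roll": 0}, {"x": 0.2, "y": 0, "z": 0, "roll": 0}, {"x": 0.2, "y": 0, "z": 0, "roll": 0}, {"x": 0.2, "y": 0, "z": 0, "roll": 0}, {"x": 0.2, "y": 0, "z": 0, "roll": 0}, {"x": 0.2, "y": 0, "z": 0, "roll": 0}, {"x": 0.2, "y": 0, "z": 0, "roll": 0}, {"x": 0.1, "y": 0, "z": 0, "roll": 0}, {"x": 0, "y": 0, "z": 0, "roll": 0}])

```text
clock: 19.05
tool_pos: [0.5183, -0.2437, 0.0754]
orientation: [180.0, 0.0, -50.0]
force: [-2.3, 0.5, 5.4]
opening: 0.0004
```

>>> jog_arm(commands=[{"x": 0, "y": 0, "z": -0.4, "roll": 0}, {"x": -1.0, "y": 0, "z": 0, "roll": 0}, {"x": -0.9, "y": 0, "z": 0, "roll": 0}, {"x": 0, "y": 0, "z": 0.25, "roll": 0}, {"x": 0, "y": 0, "z": 0.15, "roll": 0}, {"x": 0, "y": 0, "z": 0, "roll": 0}, {"x": 0, "y": 0, "z": 0, "roll": 0}])

```text
clock: 19.75
tool_pos: [0.5063, -0.2288, 0.0755]
orientation: [180.0, 0.0, -50.0]
force: [-2.3, 3.0, 6.4]
opening: 0.0001
```

```bash
python3 - <<'E'
from h import *
o,s=snap('wrist','w11.png'); print(o['tool_pos'],o['force'],o['opening'])
im=cv2.imread('pics/w11.png'); cv2.imwrite('pics/w11c.png',cv2.resize(im[70:260,170:350],None,fx=4,fy=3,interpolation=cv2.INTER_CUBIC))
E
```

```text
[ 0.50632565 -0.22879979  0.07553052] [-2.32306557  2.96329672  6.3612811 ] 9.245156290264611e-05
```

View pics/w11c.png

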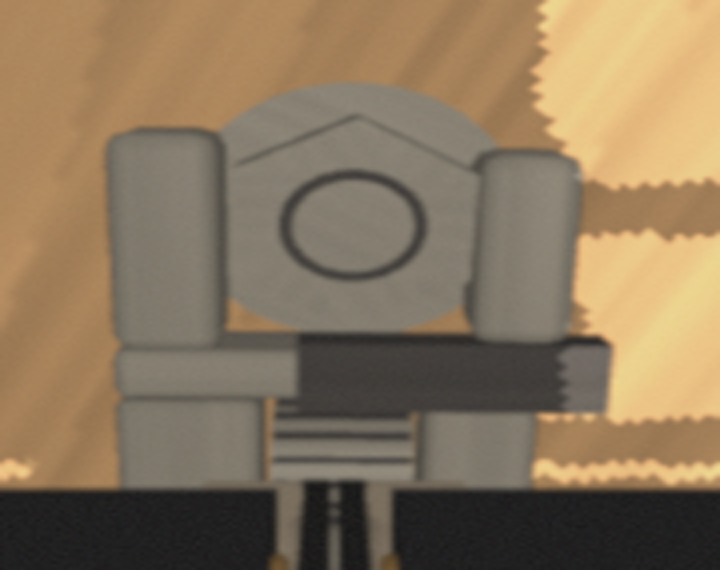

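>>> jog_arm(commands=[{"x": 0.2, "y": 0, "z": 0, "roll": 0}, {"x": 0.2, "y": 0, "z": -0.02, "roll": 0}, {"x": 0.2, "y": 0, "z": 0, "roll": 0}, {"x": 0.2, "y": 0, "z": 0, "roll": 0}, {"x": 0.2, "y": 0, "z": 0, "roll": 0}, {"x": 0.2, "y": 0, "z": 0, "roll": 0}, {"x": 0.2, "y": 0, "z": 0, "roll": 0}, {"x": 0.2, "y": 0, "z": 0, "roll": 0}, {"x": 0.2, "y": 0, "z": 0, "roll": 0}, {"x": 0.1, "y": 0, "z": 0, "roll": 0}, {"x": 0, "y": 0, "z": 0, "roll": 0}])

```text
clock: 20.9
tool_pos: [0.5183, -0.2436, 0.0755]
orientation: [180.0, 0.0, -50.0]
force: [-2.6, 1.1, 5.0]
opening: 0.0005
```

>>> jog_arm(commands=[{"x": 0, "y": 0, "z": -0.4, "roll": 0}, {"x": -1.0, "y": 0, "z": 0, "roll": 0}, {"x": -0.9, "y": 0, "z": 0, "roll": 0}, {"x": 0, "y": 0, "z": 0.25, "roll": 0}, {"x": 0, "y": 0, "z": 0.15, "roll": 0}, {"x": 0, "y": 0, "z": 0, "roll": 0}, {"x": 0, "y": 0, "z": 0, "roll": 0}])

```text
clock: 21.6
tool_pos: [0.5063, -0.2287, 0.0755]
orientation: [180.0, 0.0, -50.0]
force: [-2.1, 2.8, 4.0]
opening: 0.0006
```

```bash
python3 - <<'E'
from h import *
o,s=snap('wrist','w12.png'); print(o['tool_pos'],o['force'],o['opening'])
im=cv2.imread('pics/w12.png'); cv2.imwrite('pics/w12c.png',cv2.resize(im[70:260,170:350],None,fx=4,fy=3,interpolation=cv2.INTER_CUBIC))
E
```

```text
[ 0.50626296 -0.22866767  0.07550038] [-2.07676104  2.78635677  3.98474172] 0.0006456563425689225
```

View pics/w12c.png

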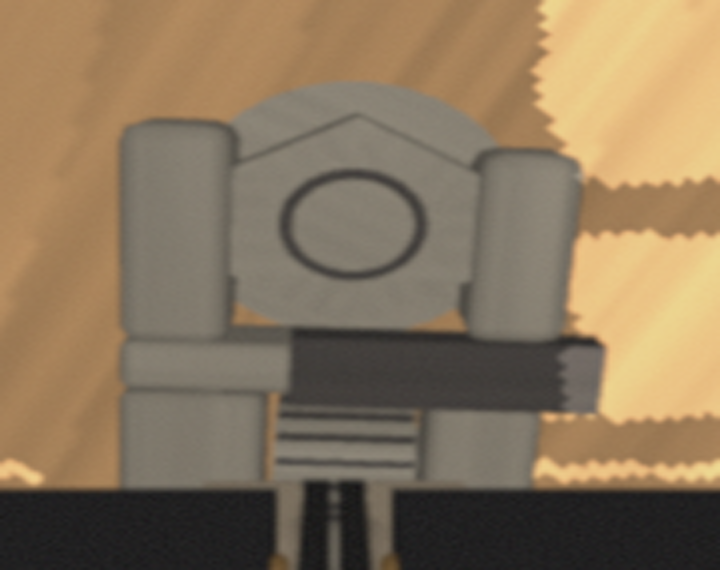

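>>> jog_arm(commands=[{"x": 0.2, "y": 0, "z": 0.02, "roll": 0}, {"x": 0.2, "y": 0, "z": 0, "roll": 0}, {"x": 0.2, "y": 0, "z": 0, "roll": 0}, {"x": 0.2, "y": 0, "z": 0, "roll": 0}, {"x": 0.2, "y": 0, "z": 0, "roll": 0}, {"x": 0.2, "y": 0, "z": 0, "roll": 0}, {"x": 0.2, "y": 0, "z": 0, "roll": 0}, {"x": 0.2, "y": 0, "z": 0, "roll": 0}, {"x": 0.2, "y": 0, "z": 0, "roll": 0}, {"x": 0.1, "y": 0, "z": 0, "roll": 0}, {"x": 0, "y": 0, "z": 0, "roll": 0}])

```text
clock: 22.75
tool_pos: [0.5185, -0.2437, 0.0754]
orientation: [180.0, 0.0, -50.0]
force: [-2.6, 2.3, 6.5]
opening: 0.0005
```

>>> jog_arm(commands=[{"x": 0, "y": 0, "z": -0.5, "roll": 0}, {"x": -1.0, "y": 0, "z": -1, "roll": 0}, {"x": -2, "y": 0, "z": -1.5, "roll": 0}, {"x": -2.0, "y": 0, "z": -1, "roll": 0}, {"x": 0, "y": 0, "z": 0, "roll": 0}, {"x": 0, "y": 0, "z": 0, "roll": 0}])

```text
clock: 23.35
tool_pos: [0.4868, -0.2048, 0.1163]
orientation: [-179.9, -0.1, -50.0]
force: [-0.5, -0.8, 0.6]
opening: 0.0006
```

```bash
python3 - <<'E'
from h import *
o,s=snap('wrist','w13.png'); print(o['tool_pos'],o['force'],o['opening'])
im=cv2.imread('pics/w13.png'); cv2.imwrite('pics/w13c.png',cv2.resize(im[50:250,160:360],None,fx=4,fy=3,interpolation=cv2.INTER_CUBIC))
E
```

```text
[ 0.48677245 -0.20482354  0.11627881] [-0.48258662 -0.81577328  0.59854707] 0.0005532571754997466
```

View pics/w13c.png

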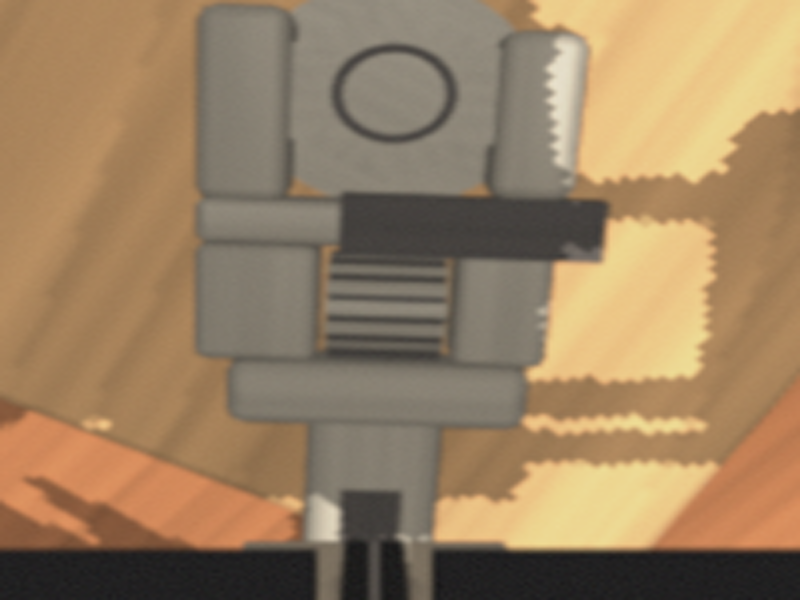

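```bash
python3 - <<'E'
from h import *
o,s=snap('wrist')
q=lambda L:[(160+a/4,50+b/3) for a,b in L]
gap(s,o,q([(292,90),(498,90),(292,150),(495,150)]))
gap(s,o,q([(326,300),(447,300)]),.0755)
gap(s,o,q([(309,440),(440,440),(304,530),(434,530)]),.066)
gap(s,o,q([(394,93)]),.067)
E
```

```text
[[82.3, -13.0, 47.9], [82.3, 16.7, 47.9], [71.2, -13.2, 47.9], [71.2, 16.6, 47.8]] [[0.5498, -0.2598, 0.068], [0.527, -0.2789, 0.068], [0.5428, -0.2511, 0.068], [0.52, -0.2703, 0.068]]
[[43.0, -8.3, 40.3], [43.0, 9.6, 40.3]] [[0.5208, -0.2327, 0.0755], [0.5071, -0.2442, 0.0755]]
[[11.1, -11.6, 49.8], [11.1, 9.5, 49.8], [-9.6, -12.7, 49.8], [-9.6, 8.8, 49.8]] [[0.5029, -0.2062, 0.066], [0.4868, -0.2197, 0.066], [0.4904, -0.1896, 0.066], [0.474, -0.2034, 0.066]]
[[81.8, 1.7, 48.9]] [[0.5382, -0.2689, 0.067]]
```

>>> jog_arm(commands=[{"x": -0.25, "y": -0.17, "z": 0.5, "roll": 0.04}, {"x": 0, "y": 0, "z": 0.5, "roll": 0}, {"x": 0, "y": 0, "z": 0, "roll": 0}, {"x": 0, "y": 0, "z": 0, "roll": 0}], gripper=4)

```text
clock: 23.85
tool_pos: [0.486, -0.2024, 0.1048]
orientation: [179.9, 0.0, -52.3]
force: [-0.2, 0.7, -0.3]
opening: 0.0268
```

>>> jog_arm(commands=[{"x": 0, "y": 0, "z": 1, "roll": 0}, {"x": 0, "y": 0, "z": 1.5, "roll": 0}, {"x": 0, "y": 0, "z": 1.5, "roll": 0}, {"x": 0, "y": 0, "z": 0.6, "roll": 0}, {"x": 0, "y": 0, "z": 0, "roll": 0}, {"x": 0, "y": 0, "z": 0, "roll": 0}])

```text
clock: 24.45
tool_pos: [0.4864, -0.2023, 0.0594]
orientation: [180.0, -0.0, -52.3]
force: [0.0, 0.1, -0.7]
opening: 0.0396
```

```bash
python3 - <<'E'
from h import *
o,s=snap('wrist','w14.png'); print(o['tool_pos'],o['orientation'],o['force'],o['opening'])
E
```

```text
[ 0.48640576 -0.20225326  0.05944851] [ 1.79998162e+02 -1.09479583e-02 -5.22875778e+01] [ 0.04407389  0.08226443 -0.74862714] 0.03963266596569008
```

View pics/w14.png

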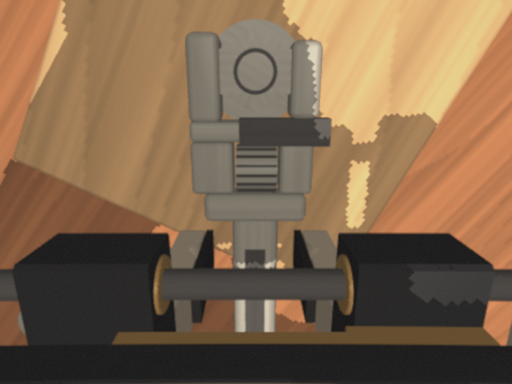

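>>> jog_arm(commands=[{"x": 0, "y": 0, "z": 0, "roll": 0}, {"x": 0, "y": 0, "z": 0, "roll": 0}, {"x": 0, "y": 0, "z": 0, "roll": 0}, {"x": 0, "y": 0, "z": 0, "roll": 0}], gripper=0.5)

```text
clock: 24.9
tool_pos: [0.4861, -0.2023, 0.0596]
orientation: [180.0, -0.0, -52.3]
force: [-1.6, -0.7, 3.8]
opening: 0.0211
```

```bash
python3 - <<'E'
from h import *
o,s=snap('wrist'); print(o['tool_pos'],o['orientation'],o['force'],o['opening'])
Rm=R.from_euler('xyz',o['orientation'],degrees=True).as_matrix(); print((np.array([.5384,-.269,.067])-o['tool_pos'])@Rm*1000)
find(s,o,'wrist','nut_top')
E
```

```text
[ 0.48609981 -0.20226244  0.05962837] [ 1.79999767e+02 -1.32851266e-02 -5.22955034e+01] [-1.55710764 -0.6796214   3.8163439 ] 0.021113730545490046
[84.78905991 -0.56264044 -7.35197491]
wrist nut_top 0.59 [254.5  68.3] [ 0.539  -0.2693  0.067 ]
```

>>> jog_arm(commands=[{"x": 0.01, "y": -0.42, "z": 0, "roll": 0.05}, {"x": 0.01, "y": -0.42, "z": 0, "roll": 0.05}, {"x": 0.01, "y": -0.42, "z": 0, "roll": 0.05}, {"x": 0.01, "y": -0.42, "z": 0, "roll": 0.05}, {"x": 0, "y": 0, "z": 0, "roll": 0}])

```text
clock: 25.5
tool_pos: [0.5003, -0.1935, 0.0596]
orientation: [180.0, -0.0, -63.8]
force: [-2.9, -1.0, 5.2]
opening: 0.0217
```

```bash
python3 - <<'E'
from h import *
o,s=snap('wrist','w15.png'); print(o['tool_pos'],o['orientation'],o['force'],o['moment'],o['opening'])
Rm=R.from_euler('xyz',o['orientation'],degrees=True).as_matrix(); print((np.array([.5384,-.269,.067])-o['tool_pos'])@Rm*1000)
find(s,o,'wrist','nut_top')
E
```

```text
[ 0.50028725 -0.19350059  0.05959578] [ 1.79953465e+02 -1.27134418e-02 -6.38260867e+01] [-2.90791628 -1.03983791  5.22763329] [-0.38777764  0.95011857  0.03618961] 0.021674048547302475
[84.57071997 -0.89605273 -7.38618622]
wrist nut_top 0.56 [253.5  67.8] [ 0.539  -0.2694  0.067 ]
```

View pics/w15.png

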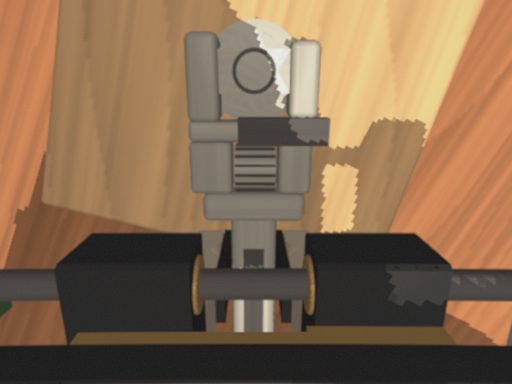

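>>> jog_arm(commands=[{"x": 0.01, "y": -0.42, "z": 0, "roll": 0.05}, {"x": 0.01, "y": -0.42, "z": 0, "roll": 0.05}, {"x": 0.01, "y": -0.42, "z": 0, "roll": 0.05}, {"x": 0.01, "y": -0.42, "z": 0, "roll": 0.05}, {"x": 0.01, "y": -0.42, "z": 0, "roll": 0.05}, {"x": 0.01, "y": -0.42, "z": 0, "roll": 0.05}, {"x": 0.01, "y": -0.42, "z": 0, "roll": 0.05}, {"x": 0.01, "y": -0.42, "z": 0, "roll": 0.05}, {"x": 0.01, "y": -0.42, "z": 0, "roll": 0.05}, {"x": 0.01, "y": -0.42, "z": 0, "roll": 0.05}, {"x": 0.01, "y": -0.42, "z": 0, "roll": 0.05}, {"x": 0, "y": 0, "z": 0, "roll": 0}])

```text
clock: 26.8
tool_pos: [0.5452, -0.1853, 0.0597]
orientation: [180.0, -0.0, -95.3]
force: [-2.0, -1.9, 5.7]
opening: 0.0216
```

```bash
python3 - <<'E'
from h import *
o,s=snap('wrist','w16.png'); print(o['tool_pos'],o['orientation'],o['force'],o['moment'],o['opening'])
Rm=R.from_euler('xyz',o['orientation'],degrees=True).as_matrix(); print((np.array([.5384,-.269,.067])-o['tool_pos'])@Rm*1000, o['force']@Rm)
find(s,o,'wrist','nut_top')
E
```

```text
[ 0.54517678 -0.18526312  0.0596582 ] [ 1.79966056e+02 -3.66645341e-02 -9.53407934e+01] [-2.03392402 -1.90634884  5.69037254] [-0.54681713  0.90700924  0.02224747] 0.02160056499100358
[84.0088104  -1.04251229 -7.28866566] [ 2.09103034  1.85102218 -5.68794   ]
wrist nut_top 0.8 [251.9  67.9] [ 0.5389 -0.2695  0.067 ]
```

View pics/w16.png

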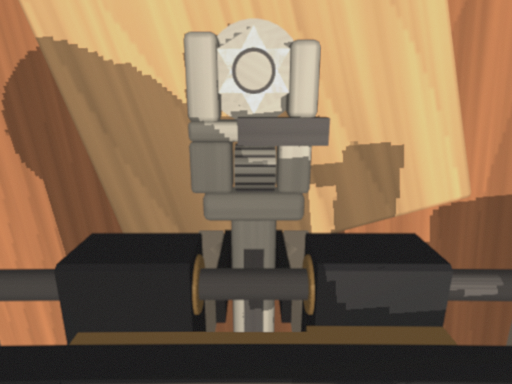

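>>> jog_arm(commands=[{"x": 0.01, "y": -0.42, "z": 0, "roll": 0.05}, {"x": 0.01, "y": -0.42, "z": 0, "roll": 0.05}, {"x": 0.01, "y": -0.25, "z": 0, "roll": 0.03}, {"x": 0, "y": 0, "z": 0, "roll": 0}])

```text
clock: 27.3
tool_pos: [0.5557, -0.1869, 0.0596]
orientation: [180.0, -0.0, -102.8]
force: [-3.0, -1.0, 6.2]
opening: 0.0215
```

>>> jog_arm(commands=[{"x": 0, "y": -0.25, "z": 0, "roll": 0.03}, {"x": 0, "y": 0, "z": 0, "roll": 0}])

```text
clock: 27.5
tool_pos: [0.5581, -0.1875, 0.0596]
orientation: [180.0, -0.0, -104.5]
force: [-2.5, -0.9, 6.3]
opening: 0.0218
```

>>> jog_arm(commands=[{"x": 0, "y": -0.25, "z": 0, "roll": 0.03}, {"x": 0, "y": 0, "z": 0, "roll": 0}])

```text
clock: 27.7
tool_pos: [0.5604, -0.1881, 0.0596]
orientation: [180.0, -0.0, -106.2]
force: [-3.2, -0.8, 5.7]
opening: 0.0218
```

>>> jog_arm(commands=[{"x": 0, "y": -0.25, "z": 0, "roll": 0.03}, {"x": 0, "y": 0, "z": 0, "roll": 0}])

```text
clock: 27.9
tool_pos: [0.5629, -0.1888, 0.0596]
orientation: [180.0, -0.0, -107.9]
force: [-4.1, -0.9, 7.1]
opening: 0.0214
```

>>> jog_arm(commands=[{"x": 0, "y": -0.25, "z": 0, "roll": 0.03}, {"x": 0, "y": 0, "z": 0, "roll": 0}])

```text
clock: 28.1
tool_pos: [0.5652, -0.1896, 0.0596]
orientation: [180.0, -0.0, -109.6]
force: [-3.6, -1.1, 5.4]
opening: 0.0215
```

>>> jog_arm(commands=[{"x": 0, "y": -0.25, "z": 0, "roll": 0.03}, {"x": 0, "y": 0, "z": 0, "roll": 0}])

```text
clock: 28.3
tool_pos: [0.5676, -0.1905, 0.0596]
orientation: [180.0, -0.0, -111.3]
force: [-2.6, -1.7, 6.3]
opening: 0.0217
```

>>> jog_arm(commands=[{"x": 0, "y": -0.25, "z": 0, "roll": 0.03}, {"x": 0, "y": 0, "z": 0, "roll": 0}])

```text
clock: 28.5
tool_pos: [0.5699, -0.1914, 0.0597]
orientation: [180.0, -0.1, -113.1]
force: [-3.1, -1.6, 6.5]
opening: 0.0215
```

>>> jog_arm(commands=[{"x": 0, "y": -0.25, "z": 0, "roll": 0.03}, {"x": 0, "y": 0, "z": 0, "roll": 0}])

```text
clock: 28.7
tool_pos: [0.5722, -0.1924, 0.0596]
orientation: [180.0, -0.1, -114.8]
force: [-2.8, -1.4, 5.2]
opening: 0.0217
```

>>> jog_arm(commands=[{"x": 0, "y": -0.25, "z": 0, "roll": 0.03}, {"x": 0, "y": 0, "z": 0, "roll": 0}])

```text
clock: 28.9
tool_pos: [0.5745, -0.1935, 0.0596]
orientation: [180.0, -0.1, -116.5]
force: [-3.1, -1.9, 5.6]
opening: 0.0215
```

>>> jog_arm(commands=[{"x": 0, "y": -0.17, "z": 0, "roll": 0.02}, {"x": 0, "y": 0, "z": 0, "roll": 0}])

```text
clock: 29.1
tool_pos: [0.5759, -0.1942, 0.0597]
orientation: [180.0, -0.1, -117.6]
force: [-3.7, -0.6, 4.8]
opening: 0.0214
```

>>> jog_arm(commands=[{"x": 0, "y": -0.17, "z": 0, "roll": 0.02}, {"x": 0, "y": 0, "z": 0, "roll": 0}])

```text
clock: 29.3
tool_pos: [0.577, -0.1947, 0.0596]
orientation: [179.9, -0.1, -118.8]
force: [-5.1, 0.6, 8.1]
opening: 0.0214
```

>>> jog_arm(commands=[{"x": 0, "y": -0.17, "z": 0, "roll": 0.02}, {"x": 0, "y": 0, "z": 0, "roll": 0}])

```text
clock: 29.5
tool_pos: [0.5783, -0.1954, 0.0596]
orientation: [179.9, -0.1, -119.9]
force: [-5.2, 1.1, 7.6]
opening: 0.0216
```

```bash
python3 - <<'E'
from h import *
o,s=snap('wrist','w17.png'); print(o['tool_pos'],o['orientation'],o['force'],o['moment'],o['opening'])
Rm=R.from_euler('xyz',o['orientation'],degrees=True).as_matrix(); print((np.array([.5384,-.269,.067])-o['tool_pos'])@Rm*1000, o['force']@Rm)
find(s,o,'wrist','nut_top')
im=cv2.imread('pics/w17.png'); cv2.imwrite('pics/w17c.png',cv2.resize(im[0:240,130:390],None,fx=3,fy=2.5,interpolation=cv2.INTER_CUBIC))
E
```

```text
[ 0.57830859 -0.19538672  0.05959485] [ 1.79898787e+02 -6.34433689e-02 -1.19892461e+02] [-5.24039279  1.06897391  7.64927978] [0.59097952 1.90939458 0.46859064] 0.021606549883420364
[83.71748077 -2.07475413 -7.31613558] [ 1.69338263  5.08947288 -7.63843074]
wrist nut_top 0.93 [250.1  69.2] [ 0.5383 -0.2688  0.067 ]
```

View pics/w17c.png

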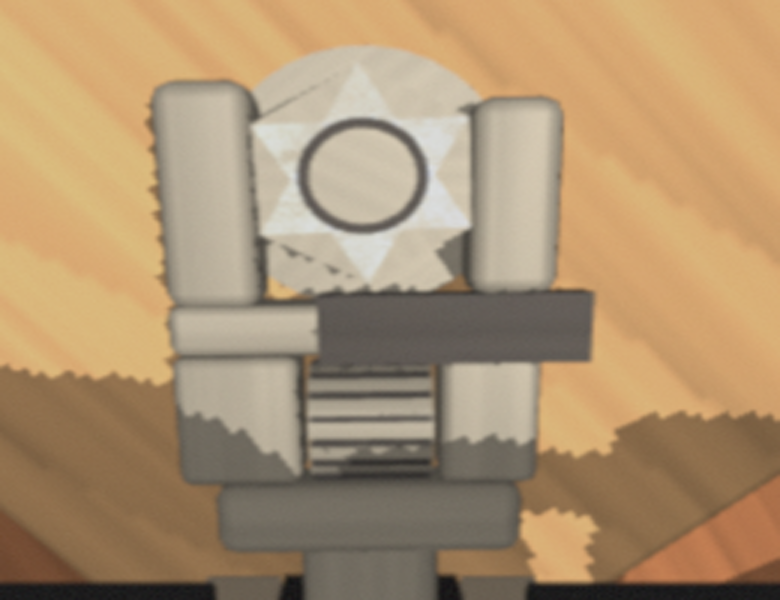

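>>> jog_arm(commands=[{"x": 0, "y": -0.2, "z": 0, "roll": 0.01}, {"x": 0, "y": -0.1, "z": 0, "roll": 0}, {"x": 0, "y": 0, "z": 0, "roll": 0}, {"x": 0, "y": 0, "z": 0, "roll": 0}, {"x": 0, "y": 0, "z": 0, "roll": 0}])

```text
clock: 30.1
tool_pos: [0.5799, -0.1963, 0.0595]
orientation: [179.8, -0.1, -120.5]
force: [-8.5, 5.6, 11.4]
opening: 0.0215
```

```bash
python3 - <<'E'
from h import *
o,s=snap('wrist','w18.png'); print(o['tool_pos'],o['orientation'],o['force'],o['moment'],o['opening'])
Rm=R.from_euler('xyz',o['orientation'],degrees=True).as_matrix(); print((np.array([.5384,-.269,.067])-o['tool_pos'])@Rm*1000, o['force']@Rm)
im=cv2.imread('pics/w18.png'); cv2.imwrite('pics/w18c.png',cv2.resize(im[0:240,130:390],None,fx=3,fy=2.5,interpolation=cv2.INTER_CUBIC))
# hex corner axis from w17
gap(s,o,[(130+360/3,65/2.5),(130+365/3,283/2.5),(130+250/3,123/2.5),(130+470/3,230/2.5)],.067)
E
```

```text
[ 0.57992986 -0.19632659  0.05954371] [ 1.79804550e+02 -6.81364335e-02 -1.20468010e+02] [-8.50163351  5.57258536 11.37154331] [1.92246379 2.99246508 0.25037223] 0.02149995597100992
[83.70494003 -1.02937473 -7.36031177] [ -0.47874236  10.19201681 -11.3374193 ]
[[100.0, -1.8, -7.3], [65.6, -1.2, -7.4], [91.3, -17.0, -7.4], [74.4, 13.8, -7.3]] [[0.5308, -0.2835, 0.067], [0.5477, -0.2535, 0.067], [0.5483, -0.2837, 0.067], [0.5304, -0.2535, 0.067]]
```

View pics/w18c.png

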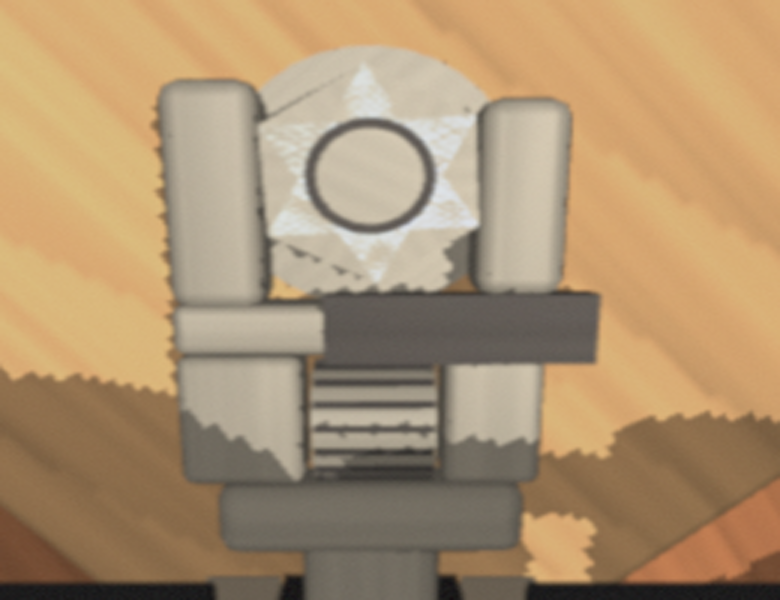

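The resisting force has risen to 10 N (0.85 N·m), and the hexagon has turned 68° (1.19 rad) from its start, so the nut is at its stop. I release, regrip without strain, and lift.

>>> jog_arm(commands=[{"x": 0, "y": 0, "z": 0, "roll": 0}, {"x": 0, "y": 0, "z": 0, "roll": 0}, {"x": 0, "y": 0, "z": 0, "roll": 0}, {"x": 0, "y": 0, "z": 0, "roll": 0}], gripper=3.5)

```text
clock: 30.55
tool_pos: [0.5823, -0.1969, 0.0591]
orientation: [-180.0, 0.0, -120.5]
force: [0.6, -0.8, 0.8]
opening: 0.0351
```

```bash
python3 - <<'E'
from h import *
o,s=snap('wrist','w19.png'); print(o['tool_pos'],o['orientation'],o['force'],o['opening'])
im=cv2.imread('pics/w19.png'); cv2.imwrite('pics/w19c.png',cv2.resize(im[0:240,130:390],None,fx=3,fy=2.5,interpolation=cv2.INTER_CUBIC))
E
```

```text
[ 0.5822791  -0.19694236  0.05913407] [-1.79985798e+02  8.31551706e-03 -1.20482567e+02] [ 0.61499812 -0.7815552   0.78507333] 0.03509520380587819
```

View pics/w19c.png

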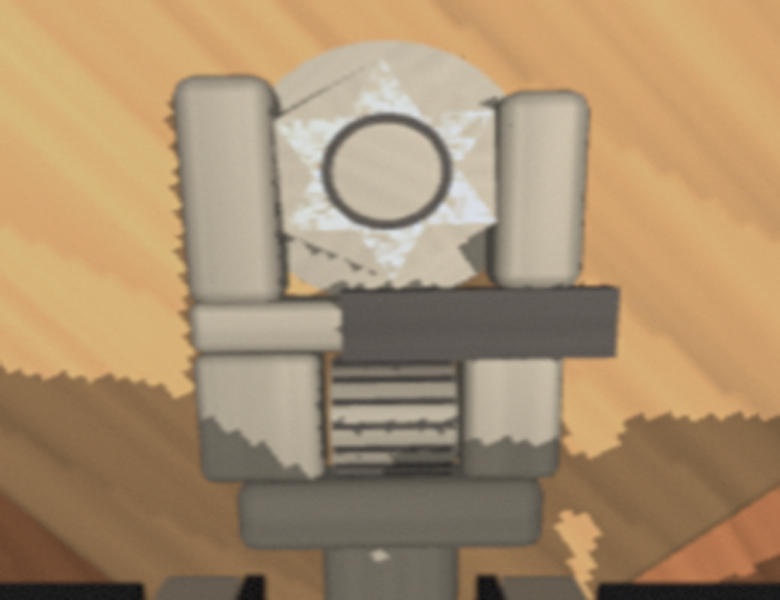

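```bash
python3 - <<'E'
from h import *
o,s=snap('wrist')
q=lambda L:[(130+a/3,b/2.5) for a,b in L]
gap(s,o,q([(275,150),(498,150),(281,260),(494,260)]))
gap(s,o,q([(331,420),(459,420)]),.0755)
gap(s,o,q([(326,560),(458,560)]),.067)
gap(s,o,q([(383,60),(390,275),(387,171)]),.067)
E
```

```text
[[87.1, -13.6, -8.9], [87.1, 17.1, -8.9], [69.6, -13.2, -8.9], [69.5, 17.2, -8.9]] [[0.5497, -0.2789, 0.068], [0.5233, -0.2633, 0.068], [0.5583, -0.2636, 0.068], [0.5321, -0.2482, 0.068]]
[[43.3, -6.1, -16.4], [43.3, 12.2, -16.4]] [[0.5655, -0.2373, 0.0755], [0.5497, -0.2281, 0.0755]]
[[14.1, -7.5, -7.9], [14.1, 13.5, -7.9]] [[0.5815, -0.2129, 0.067], [0.5634, -0.2023, 0.067]]
[[100.6, 1.2, -7.9], [67.0, 2.4, -7.9], [83.9, 1.9, -7.9]] [[0.5301, -0.2831, 0.067], [0.5462, -0.2535, 0.067], [0.538, -0.2683, 0.067]]
```

>>> jog_arm(commands=[{"x": 0, "y": 0.3, "z": 0, "roll": -0.03}, {"x": 0, "y": 0, "z": 0, "roll": 0}, {"x": 0, "y": 0, "z": 0, "roll": 0}])

```text
clock: 30.95
tool_pos: [0.5794, -0.1954, 0.0593]
orientation: [-180.0, 0.0, -118.8]
force: [-0.0, 0.1, 0.3]
opening: 0.0349
```

>>> jog_arm(commands=[{"x": 0, "y": 0, "z": 0, "roll": 0}, {"x": 0, "y": 0, "z": 0, "roll": 0}, {"x": 0, "y": 0, "z": 0, "roll": 0}, {"x": 0, "y": 0, "z": 0, "roll": 0}, {"x": 0, "y": 0, "z": -0.1, "roll": 0}], gripper=0.5)

```text
clock: 31.45
tool_pos: [0.579, -0.1952, 0.0598]
orientation: [179.9, -0.0, -118.8]
force: [0.2, -1.3, -5.1]
opening: 0.0214
```

>>> jog_arm(commands=[{"x": 0, "y": 0, "z": -0.3, "roll": 0}, {"x": 0, "y": 0, "z": -0.3, "roll": 0}, {"x": 0, "y": 0, "z": -0.3, "roll": 0}])

```text
clock: 31.75
tool_pos: [0.5782, -0.1955, 0.0688]
orientation: [179.9, -0.1, -118.8]
force: [-2.4, -1.5, -6.3]
opening: 0.0212
```

>>> jog_arm(commands=[{"x": 0, "y": 0, "z": -0.5, "roll": 0}, {"x": 0, "y": 0, "z": -0.7, "roll": 0}, {"x": 0, "y": 0, "z": -1, "roll": 0}, {"x": 0, "y": 0, "z": -2, "roll": 0}, {"x": 0, "y": 0, "z": -2, "roll": 0}, {"x": 0, "y": 0, "z": -2, "roll": 0}, {"x": 0, "y": 0, "z": 0, "roll": 0}, {"x": 0, "y": 0, "z": 0, "roll": 0}])

```text
clock: 32.55
tool_pos: [0.5802, -0.1952, 0.1522]
orientation: [-179.9, 0.1, -118.8]
force: [0.3, -0.0, -3.6]
opening: 0.0213
```

```bash
python3 - <<'E'
from h import *
o,s=snap('wrist','w20.png'); print(o['tool_pos'],o['orientation'],o['force'],o['opening'])
im=cv2.imread('pics/w20.png'); cv2.imwrite('pics/w20c.png',cv2.resize(im[0:240,130:390],None,fx=3,fy=2.5,interpolation=cv2.INTER_CUBIC))
E
```

```text
[ 0.58024699 -0.19524379  0.15222204] [-1.79859692e+02  8.47464687e-02 -1.18755887e+02] [ 0.27736964 -0.04010911 -3.56155205] 0.021321250293415698
```

View pics/w20c.png

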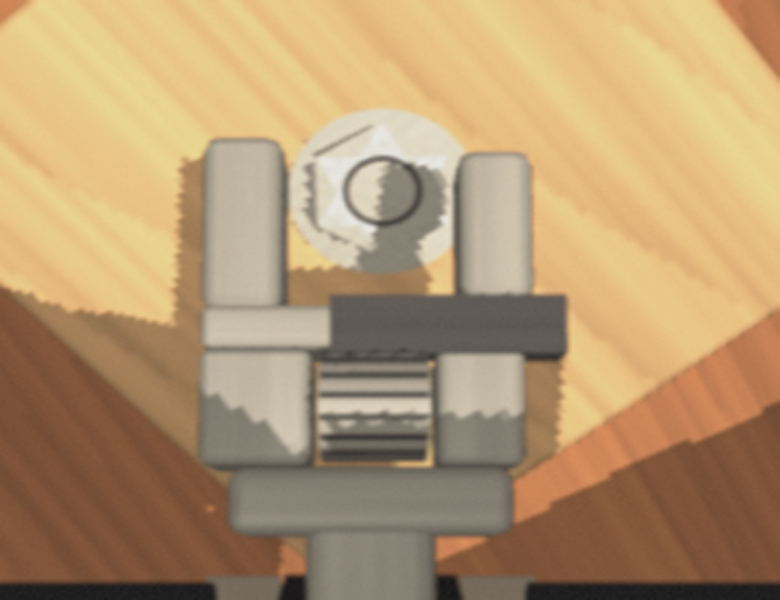

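The wrench is free of the nut, but its head droops about 18° in the grip. I'll press it flat on the tray floor when placing. The tray is unobstructed now, so I measure the home outline from the fixed cameras.

```bash
python3 - <<'E'
from h import *
for n,b in (('top',(120,160,100,125)),('side',(145,130,140,80))):
    ims=[]
    for i in range(4): ims.append(ctrl.snapshot(n)['image'].astype(float))
    im=cv2.cvtColor(np.mean(ims,0).astype(np.uint8),cv2.COLOR_RGB2BGR); cv2.imwrite(f'pics/{n}20.png',im)
    x,y,w,h=b; k=5.6 if n=='side' else 4.8
    cv2.imwrite(f'pics/{n}20c.png',cv2.resize(im[y:y+h,x:x+w],None,fx=k if n=='side' else 6,fy=k,interpolation=cv2.INTER_CUBIC))
E
```

```text
(no output)
```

View pics/top20c.png

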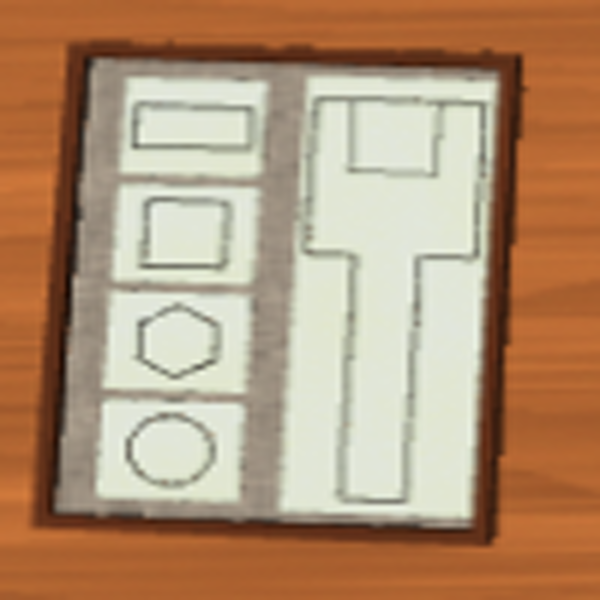

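View pics/side20c.png

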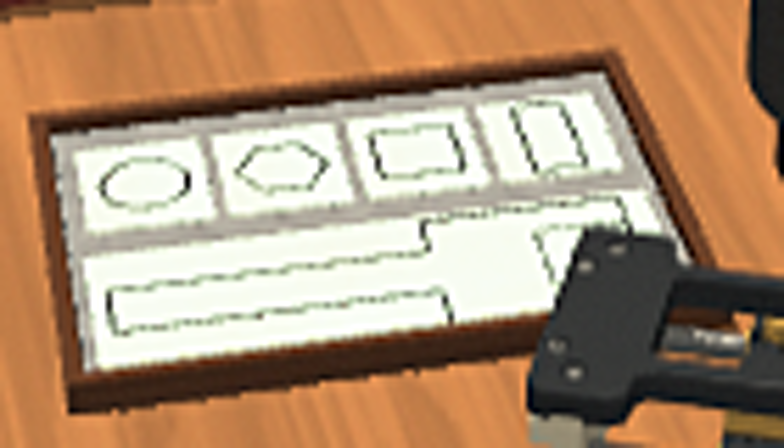

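View pics/top20.png

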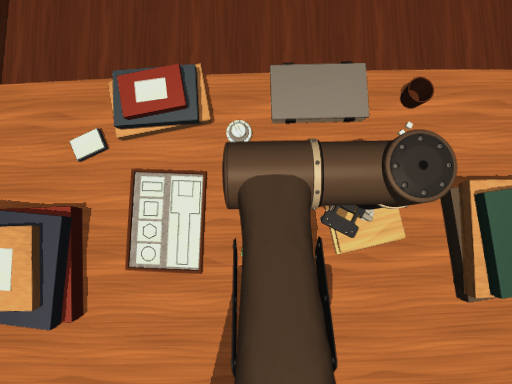

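```bash
python3 - <<'E'
from h import *
s=ctrl.snapshot('top')
def f(n,L,z=.008):
    L=np.array(L,float); P=unproj(s,None,np.c_[120+L[:,0]/6,160+L[:,1]/4.8],z)[:,:2]
    c=np.array([.531,.270]); a=np.radians(-3.75); Rm=np.array([[np.cos(a),-np.sin(a)],[np.sin(a),np.cos(a)]])
    print(n,P.round(4).tolist(),'tray',((P-c)@Rm*1000).round(1).tolist())
f('outer rim',[(70,42),(522,55),(496,543),(36,524)],.016)
f('inner',[(92,58),(500,70),(475,527),(52,515)],.008)
f('head',[(316,98),(488,102),(476,257),(305,250)])
f('slot',[(350,100),(440,104),(436,175),(350,171)])
f('shank',[(354,254),(418,258),(405,500),(339,496)])
f('bar',[(133,103),(252,107),(251,150),(133,146)]); f('ring',[(171,450)]); f('hexsq',[(179,341),(186,233)])
f('cards',[(98,400),(245,405),(240,502),(94,497)])
E
```

```text
outer rim [[0.6756, 0.3615], [0.6615, 0.1507], [0.3842, 0.1678], [0.399, 0.3785]] tray [[138.3, 100.7], [138.0, -110.5], [-139.8, -111.6], [-138.9, 99.6]]
inner [[0.6671, 0.3535], [0.6542, 0.1621], [0.3926, 0.1783], [0.4032, 0.3736]] tray [[130.3, 92.2], [130.0, -99.6], [-132.1, -100.6], [-134.3, 95.0]]
head [[0.6404, 0.2481], [0.6357, 0.1679], [0.5463, 0.175], [0.5524, 0.2541]] tray [[110.6, -14.7], [111.2, -95.0], [21.4, -93.8], [22.4, -14.4]]
slot [[0.6388, 0.2322], [0.6352, 0.1903], [0.594, 0.1927], [0.5975, 0.2327]] tray [[110.0, -30.7], [109.2, -72.7], [68.0, -73.0], [68.8, -32.9]]
shank [[0.5495, 0.2314], [0.5464, 0.2018], [0.4085, 0.2101], [0.4114, 0.2403]] tray [[21.0, -37.3], [19.8, -67.1], [-118.3, -67.8], [-117.4, -37.4]]
bar [[0.64, 0.3341], [0.636, 0.2781], [0.611, 0.2788], [0.6149, 0.3342]] tray [[104.6, 71.1], [104.3, 15.0], [79.2, 14.0], [79.5, 69.5]]
ring [[0.4392, 0.3177]] tray [[-94.7, 41.6]]
hexsq [[0.5015, 0.3133], [0.5636, 0.3096]] tray [[-32.3, 41.3], [30.0, 41.6]]
cards [[0.4685, 0.3515], [0.4642, 0.283], [0.409, 0.2861], [0.4131, 0.3538]] tray [[-67.7, 77.2], [-67.6, 8.6], [-122.8, 8.1], [-123.1, 76.0]]
```

>>> jog_arm(commands=[{"x": 0, "y": 0, "z": -1, "roll": -0.08}, {"x": 0, "y": 0, "z": -1, "roll": -0.14}, {"x": 0, "y": 0, "z": -1, "roll": -0.14}, {"x": 0, "y": 0, "z": 0, "roll": -0.14}, {"x": 0, "y": 0, "z": 0, "roll": -0.14}, {"x": 0, "y": 0, "z": 0, "roll": -0.14}, {"x": 0, "y": 0, "z": 0, "roll": -0.14}, {"x": 0, "y": 0, "z": 0, "roll": -0.14}, {"x": 0, "y": 0, "z": 0, "roll": -0.14}, {"x": 0, "y": 0, "z": 0, "roll": -0.14}, {"x": 0, "y": 0, "z": 0, "roll": -0.14}, {"x": 0, "y": 0, "z": 0, "roll": -0.14}])

```text
clock: 34.25
tool_pos: [0.5794, -0.1954, 0.1811]
orientation: [180.0, 0.0, -25.6]
force: [0.3, 0.3, -3.4]
opening: 0.0209
```

>>> jog_arm(commands=[{"x": 0, "y": 0, "z": 0, "roll": -0.14}, {"x": 0, "y": 0, "z": 0, "roll": -0.14}, {"x": 0, "y": 0, "z": 0, "roll": -0.11}, {"x": 0, "y": 0, "z": 0, "roll": 0}])

```text
clock: 34.65
tool_pos: [0.5794, -0.1954, 0.1812]
orientation: [-180.0, 0.0, -3.5]
force: [0.1, 0.7, -2.6]
opening: 0.0213
```

```bash
python3 -c "
from h import *
to(.53,.2194,.15,-3.7); print(ctrl.get_obs()['joint_pos'])"
```

```text
tool cm [ -7.47 -41.1    3.12] roll 0.003 now [ 0.5794 -0.1954  0.1812] [-1.80e+02  1.00e-02 -3.51e+00]
[-3.56745546e-01  1.64820584e+01 -1.13528246e+01 -8.88785801e-04
 -6.21753380e+01  8.68464773e+01]
```

>>> jog_arm(commands=[{"x": -0.3, "y": -1.5, "z": 0, "roll": 0}, {"x": -0.6, "y": -3, "z": 0, "roll": 0}, {"x": -0.8, "y": -4.3, "z": 0, "roll": 0}, {"x": -0.8, "y": -4.3, "z": 0, "roll": 0}, {"x": -0.8, "y": -4.3, "z": 0, "roll": 0}, {"x": -0.8, "y": -4.3, "z": 0, "roll": 0}, {"x": -0.8, "y": -4.3, "z": 0, "roll": 0}, {"x": -0.8, "y": -4.3, "z": 0, "roll": 0}, {"x": -0.8, "y": -4.3, "z": 0, "roll": 0}, {"x": -0.6, "y": -3.5, "z": 0.5, "roll": 0}, {"x": -0.3, "y": -2.2, "z": 1, "roll": 0}, {"x": -0.1, "y": -0.8, "z": 1, "roll": 0}])

```text
clock: 35.85
tool_pos: [0.5299, 0.2223, 0.1561]
orientation: [-179.9, -0.0, -3.6]
force: [-0.2, 0.2, -2.7]
opening: 0.0212
```

>>> jog_arm(commands=[{"x": 0, "y": 0, "z": 0, "roll": 0}, {"x": 0, "y": 0, "z": 0, "roll": 0}])

```text
clock: 36.05
tool_pos: [0.53, 0.2189, 0.1561]
orientation: [179.9, 0.0, -3.7]
force: [-0.6, -0.6, -3.0]
opening: 0.0218
```

```bash
python3 - <<'E'
from h import *
o,s=snap('wrist','w21.png'); to(.5317,.2194,.08,-3.7,o); print(o['opening'])
im=cv2.imread('pics/w21.png'); cv2.imwrite('pics/w21c.png',cv2.resize(im[0:240,130:390],None,fx=3,fy=2.5,interpolation=cv2.INTER_CUBIC))
o,s=snap('side','s21.png')
im=cv2.imread('pics/s21.png'); cv2.imwrite('pics/s21c.png',cv2.resize(im[60:220,120:320],None,fx=4,fy=3.75,interpolation=cv2.INTER_CUBIC))
E
```

```text
tool cm [ 0.17 -0.07  7.61] roll 0.001 now [0.53   0.2189 0.1561] [ 1.7995e+02  4.0000e-02 -3.6600e+00]
0.021801479028120893
```

View pics/w21c.png

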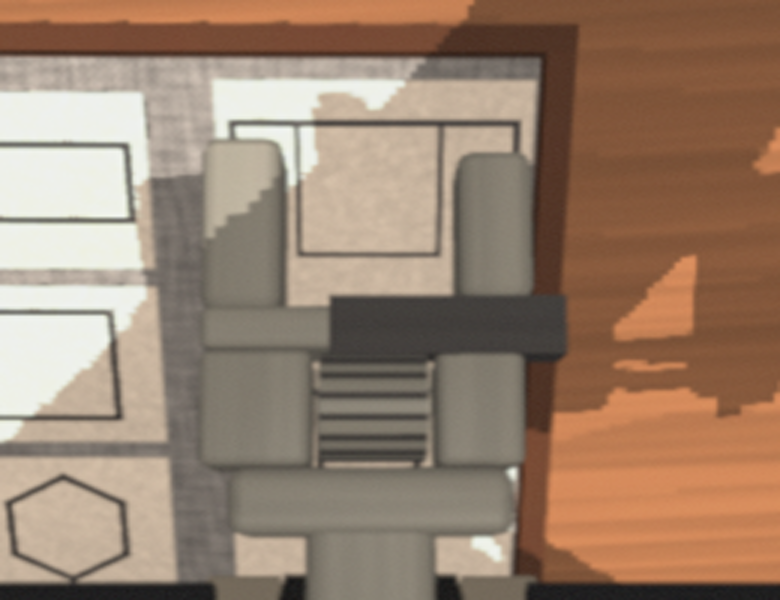

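View pics/s21c.png

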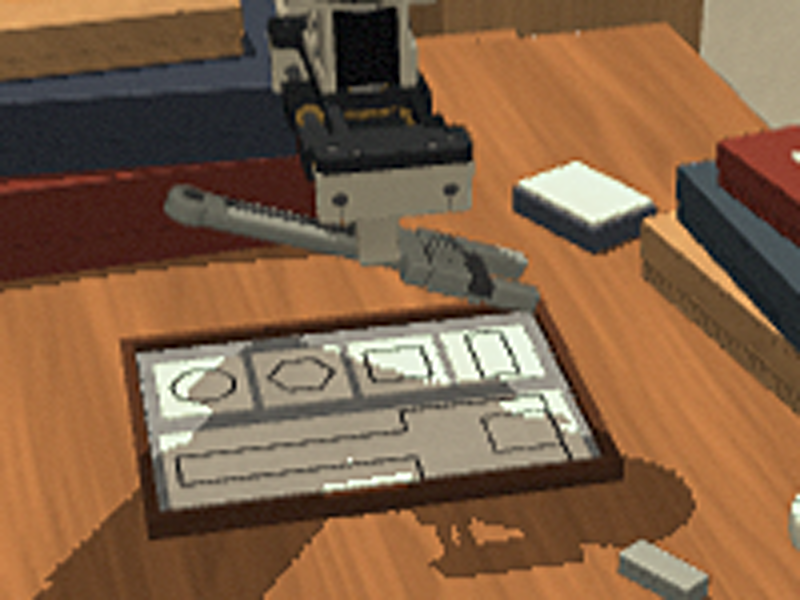

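>>> jog_arm(commands=[{"x": 0.15, "y": -0.05, "z": 2, "roll": 0}, {"x": 0, "y": 0, "z": 3.5, "roll": 0}, {"x": 0, "y": 0, "z": 3, "roll": 0}, {"x": 0, "y": 0, "z": 1.2, "roll": 0}, {"x": 0, "y": 0, "z": 0.6, "roll": 0}, {"x": 0, "y": 0, "z": 0, "roll": 0}])

```text
clock: 36.75
tool_pos: [0.5324, 0.2197, 0.0537]
orientation: [180.0, -0.0, -3.6]
force: [0.8, -0.3, -2.7]
opening: 0.0216
```

>>> jog_arm(commands=[{"x": 0, "y": 0, "z": 0.5, "roll": 0}, {"x": 0, "y": 0, "z": 0.3, "roll": 0}, {"x": 0, "y": 0, "z": 0, "roll": 0}])

```text
clock: 37.05
tool_pos: [0.5325, 0.2204, 0.046]
orientation: [-179.9, -0.1, -3.6]
force: [-0.0, 1.4, -0.5]
opening: 0.0216
```

>>> jog_arm(commands=[{"x": 0, "y": 0, "z": 0.3, "roll": 0}, {"x": 0, "y": 0, "z": 0.3, "roll": 0}, {"x": 0, "y": 0, "z": 0, "roll": 0}])

```text
clock: 37.35
tool_pos: [0.5319, 0.22, 0.039]
orientation: [-180.0, -0.0, -3.6]
force: [-0.7, -0.5, 0.1]
opening: 0.0213
```

>>> jog_arm(commands=[{"x": 0, "y": 0, "z": 0.4, "roll": 0}, {"x": 0, "y": 0, "z": 0.4, "roll": 0}, {"x": 0, "y": 0, "z": 0, "roll": 0}])

```text
clock: 37.65
tool_pos: [0.5318, 0.2198, 0.0306]
orientation: [180.0, 0.0, -3.6]
force: [-1.2, 0.8, -0.2]
opening: 0.0217
```

>>> jog_arm(commands=[{"x": 0, "y": 0, "z": 0.4, "roll": 0}, {"x": 0, "y": 0, "z": 0.4, "roll": 0}, {"x": 0, "y": 0, "z": 0.3, "roll": 0}, {"x": 0, "y": 0, "z": 0, "roll": 0}])

```text
clock: 38.05
tool_pos: [0.5317, 0.2197, 0.0197]
orientation: [180.0, 0.0, -3.6]
force: [-0.9, 0.2, -0.6]
opening: 0.0212
```

>>> jog_arm(commands=[{"x": 0, "y": 0, "z": 0.2, "roll": 0}, {"x": 0, "y": 0, "z": 0.1, "roll": 0}, {"x": 0, "y": 0, "z": 0, "roll": 0}])

```text
clock: 38.35
tool_pos: [0.5318, 0.2199, 0.0172]
orientation: [180.0, 0.0, -3.6]
force: [-1.0, 1.1, -0.3]
opening: 0.0213
```

```bash
python3 - <<'E'
from h import *
o,s=snap('wrist','w22.png'); print(o['tool_pos'],o['orientation'],o['force'],o['opening'])
im=cv2.imread('pics/w22.png'); cv2.imwrite('pics/w22c.png',cv2.resize(im[0:240,130:390],None,fx=3,fy=2.5,interpolation=cv2.INTER_CUBIC))
E
```

```text
[0.5318491  0.21988433 0.01722891] [ 1.79996009e+02  4.46009761e-03 -3.59742436e+00] [-1.00591077  1.0890036  -0.28658911] 0.02128317619409811
```

View pics/w22c.png

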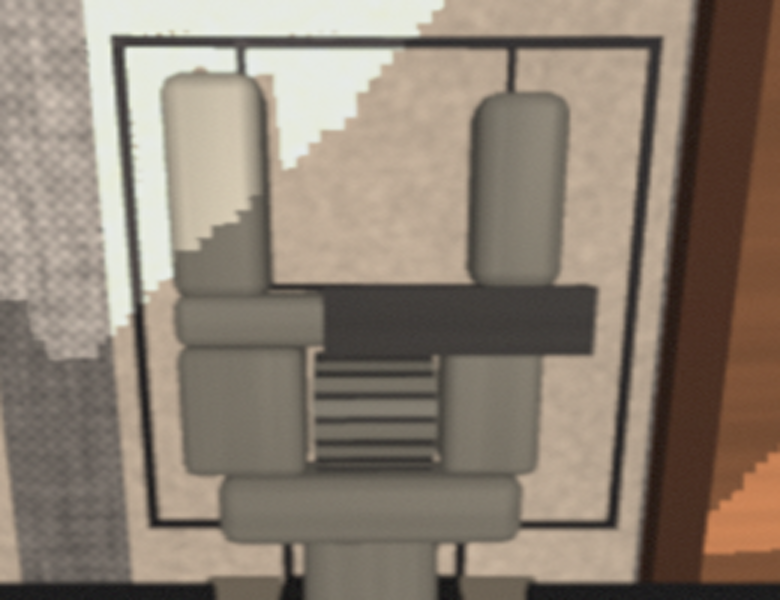

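>>> jog_arm(commands=[{"x": 0, "y": 0, "z": 0.1, "roll": 0}, {"x": 0, "y": 0, "z": 0.1, "roll": 0}, {"x": 0, "y": 0, "z": 0, "roll": 0}])

```text
clock: 38.7
tool_pos: [0.532, 0.2201, 0.016]
orientation: [-180.0, -0.0, -3.6]
force: [-2.9, -0.1, 7.2]
opening: 0.0215
```

```bash
python3 - <<'E'
from h import *
o,s=snap('wrist','w23.png'); print(o['tool_pos'],o['orientation'],o['force'],o['opening'])
q=lambda L:[(130+a/3,b/2.5) for a,b in L]
gap(s,o,q([(118,42),(657,42),(153,522),(614,522)]),.008)
gap(s,o,q([(287,550),(461,550)]),.008)
gap(s,o,q([(315,410),(437,410)]),.0315)
gap(s,o,q([(212,72),(520,93)]),.024)
gap(s,o,q([(269,200),(471,200)]),.024)
E
```

```text
[0.53201011 0.22007913 0.01599403] [-1.79985395e+02 -2.71318029e-02 -3.57864706e+00] [-2.91157401 -0.07853187  7.18828672] 0.021548850441707353
[[108.6, -37.9, 8.1], [108.5, 41.5, 8.0], [18.6, -38.4, 8.0], [18.6, 41.5, 8.0]] [[0.6427, 0.2512, 0.008], [0.6377, 0.1719, 0.008], [0.553, 0.2572, 0.008], [0.548, 0.1775, 0.008]]
[[12.4, -15.3, 8.0], [12.3, 15.1, 8.0]] [[0.5453, 0.2346, 0.008], [0.5434, 0.2042, 0.008]]
[[47.3, -8.7, -15.5], [47.3, 8.8, -15.5]] [[0.5797, 0.2258, 0.0315], [0.5786, 0.2084, 0.0315]]
[[101.3, -22.1, -8.0], [98.2, 19.5, -8.0]] [[0.6345, 0.2358, 0.024], [0.6288, 0.1945, 0.024]]
[[81.7, -15.0, -8.0], [81.7, 13.4, -8.0]] [[0.6145, 0.2299, 0.024], [0.6127, 0.2016, 0.024]]
```

>>> jog_arm(commands=[{"x": -0.1, "y": 0, "z": -0.02, "roll": 0}, {"x": -0.1, "y": 0, "z": 0, "roll": 0}, {"x": 0, "y": 0, "z": 0, "roll": 0}])

```text
clock: 39.05
tool_pos: [0.5308, 0.2205, 0.016]
orientation: [-179.9, -0.1, -3.6]
force: [3.0, -0.0, 3.9]
opening: 0.0217
```

>>> jog_arm(commands=[{"x": 0, "y": 0, "z": 0, "roll": 0}, {"x": 0, "y": 0, "z": 0, "roll": 0}, {"x": 0, "y": 0, "z": 0, "roll": 0}, {"x": 0, "y": 0, "z": 0, "roll": 0}], gripper=3.6)

```text
clock: 39.45
tool_pos: [0.5295, 0.2198, 0.0151]
orientation: [180.0, 0.0, -3.6]
force: [-0.5, -0.3, -0.2]
opening: 0.0357
```

>>> jog_arm(commands=[{"x": 0, "y": 0, "z": -1, "roll": 0}, {"x": 0, "y": 0, "z": -2, "roll": 0}, {"x": 0, "y": 0, "z": -4, "roll": 0}, {"x": -2, "y": 0, "z": -4, "roll": 0}, {"x": -3, "y": 0, "z": -4, "roll": 0}, {"x": -2, "y": 0, "z": -2, "roll": 0}, {"x": 0, "y": 0, "z": 0, "roll": 0}, {"x": 0, "y": 0, "z": 0, "roll": 0}])

```text
clock: 40.25
tool_pos: [0.4599, 0.2248, 0.1868]
orientation: [-179.9, -0.1, -3.6]
force: [-0.8, -0.1, 0.1]
opening: 0.0358
```

```bash
python3 - <<'E'
from h import *
o,s=snap('wrist','w24.png'); print(o['tool_pos'],o['orientation'],o['force'],o['opening'])
im=cv2.imread('pics/w24.png'); cv2.imwrite('pics/w24c.png',cv2.resize(im[0:240,130:390],None,fx=3,fy=2.5,interpolation=cv2.INTER_CUBIC))
E
```

```text
[0.45986357 0.22475534 0.18679515] [-1.79879920e+02 -8.61575875e-02 -3.55030958e+00] [-0.83935133 -0.13982481  0.14587255] 0.035777785797043174
```

View pics/w24c.png

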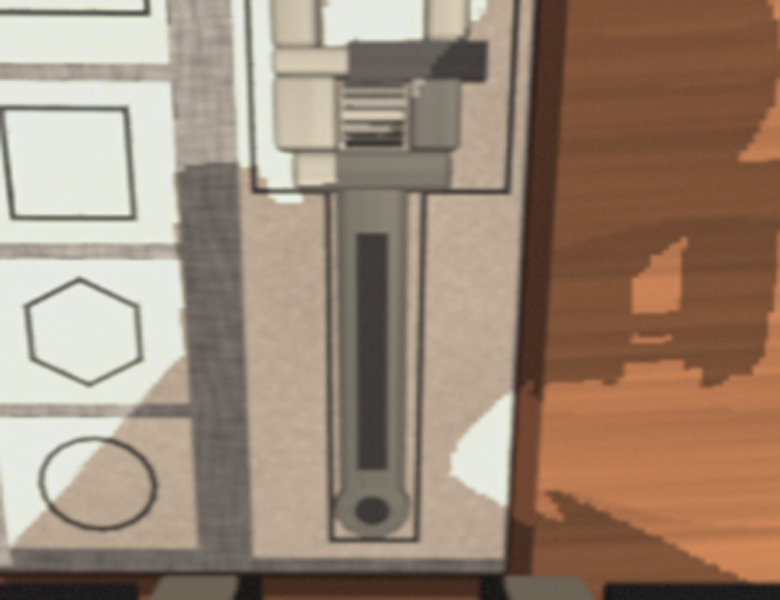

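```bash
python3 - <<'E'
from h import *
o,s=snap('wrist')
q=lambda L:[(130+a/3,b/2.5) for a,b in L]
print('outline end');gap(s,o,q([(331,541),(417,541)]),.008)
print('tail end, hole'); gap(s,o,q([(372,537)]),.016); gap(s,o,q([(372,511)]),.023)
print('worm'); gap(s,o,q([(340,113),(408,113)]),.0315)
print('ring'); gap(s,o,q([(98,483)]),.008)
for n in ('top','side'):
    o,s=snap(n,n+'24.png')
    for k in ('sp_ring_mid','sp_bar_mid','sp_hex_mid','sp_square_mid'): find(s,o,n,k)
E
```

```text
outline end
[[-49.9, -14.3, 177.8], [-49.9, 16.0, 177.7]] [[0.4111, 0.2418, 0.008], [0.4092, 0.2116, 0.008]]
tail end, hole
[[-45.1, 0.1, 169.8]] [[0.4149, 0.2272, 0.016]]
[[-31.4, 0.1, 162.8]] [[0.4286, 0.2263, 0.023]]
worm
[[114.3, -9.1, 154.3], [114.3, 10.2, 154.3]] [[0.5746, 0.2264, 0.0315], [0.5733, 0.2072, 0.0315]]
ring
[[-24.2, -94.2, 177.8]] [[0.4416, 0.3201, 0.008]]
top sp_ring_mid 0.66 [282.6 210.3] [ 0.5489 -0.0547  0.007 ]
side sp_ring_mid 0.6 [255.4 252.2] [ 0.5489 -0.0477  0.007 ]
side sp_ring_mid 0.55 [333.  195.9] [0.7785 0.0797 0.007 ]
side sp_bar_mid 0.64 [286.1 213.8] [0.6502 0.048  0.008 ]
side sp_bar_mid 0.31 [169.6 164.3] [0.4372 0.315  0.008 ]
side sp_hex_mid 0.22 [171.3 165. ] [0.4409 0.3114 0.0075]
side sp_square_mid 0.75 [245.  175.2] [0.606  0.2192 0.006 ]
side sp_square_mid 0.72 [171.  165.9] [0.4398 0.31   0.006 ]
```

View pics/top24.png

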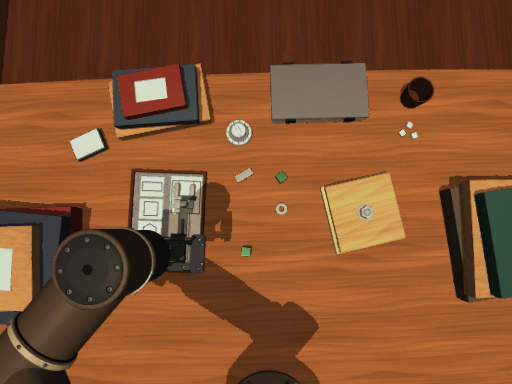

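View pics/side24.png

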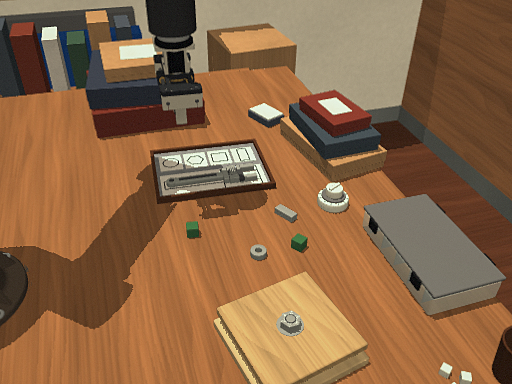

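Only the ring and the bar are about. Tail and worm measurements put the wrench within about 2 mm of its outline. Next is the bar.

```bash
python3 -c "
from h import *
to(.615,.11,.13,-61.6)"
```

```text
tool cm [16.18 10.43  5.52] roll 1.012 now [0.4601 0.2243 0.1852] [ 1.7998e+02  2.0000e-02 -3.6100e+00]
```

>>> jog_arm(commands=[{"x": 1.5, "y": 1, "z": 0, "roll": 0}, {"x": 3, "y": 2, "z": 0, "roll": 0}, {"x": 3.5, "y": 2.2, "z": 0, "roll": 0}, {"x": 3.5, "y": 2.2, "z": 0, "roll": 0}, {"x": 3, "y": 2, "z": 0, "roll": 0}, {"x": 1.7, "y": 1, "z": 0.5, "roll": 0.06}, {"x": 0, "y": 0, "z": 1, "roll": 0.14}, {"x": 0, "y": 0, "z": 1, "roll": 0.14}, {"x": 0, "y": 0, "z": 1, "roll": 0.14}, {"x": 0, "y": 0, "z": 1, "roll": 0.14}, {"x": 0, "y": 0, "z": 1, "roll": 0.14}, {"x": 0, "y": 0, "z": 0, "roll": 0.14}])

```text
clock: 42.05
tool_pos: [0.6143, 0.1101, 0.1287]
orientation: [179.8, 0.0, -55.5]
force: [0.7, 0.3, 0.6]
opening: 0.0359
```

>>> jog_arm(commands=[{"x": 0, "y": 0, "z": 0, "roll": 0.11}, {"x": 0, "y": 0, "z": 0, "roll": 0}, {"x": 0, "y": 0, "z": 0, "roll": 0}])

```text
clock: 42.35
tool_pos: [0.6152, 0.1105, 0.1304]
orientation: [180.0, -0.0, -61.3]
force: [-0.6, -0.2, -0.6]
opening: 0.0361
```

```bash
python3 - <<'E'
from h import *
o,s=snap('wrist','w25.png'); print(o['tool_pos'],o['orientation'])
for d in ctrl.regions_of('wrist','sp_bar_mid')[:2]:
    print(d['confidence'],np.array(d['position'])*[512,384],d['mask'].sum())
E
```

```text
[0.61523597 0.11048241 0.13042544] [ 1.79998789e+02 -1.18117994e-03 -6.12742791e+01]
0.56 [253.9008  99.8016] 1680
```

View pics/w25.png

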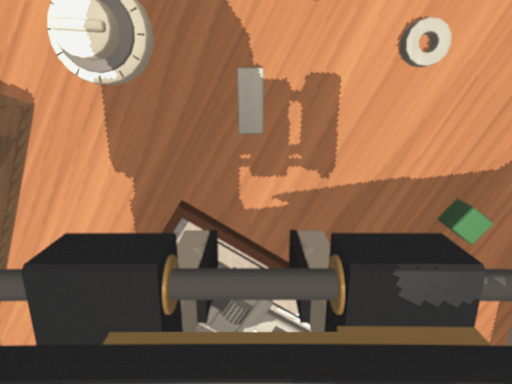

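```bash
python3 - <<'E'
from h import *
o,s=snap('wrist')
m=ctrl.regions_of('wrist','sp_bar_mid')[0]['mask'].astype(np.uint8)
c=max(cv2.findContours(m,0,2)[0],key=cv2.contourArea); r=cv2.minAreaRect(c); print(r)
for z in (.016,.008): gap(s,o,[r[0]],z)
gap(s,o,[(238,69),(263,67),(263,133),(241,134)],.016)
gap(s,o,[(427,42)],.014)
m=ctrl.regions_of('wrist','sp_ring_mid'); 
for d in m[:2]: print(d['confidence'],np.array(d['position'])*[512,384])
E
```

```text
((256.69317626953125, 315.6820373535156), (103.1085433959961, 31.869916915893555), 1.023030161857605)
[[-126.2, 2.0, 114.5]] [[0.553, 0.2202, 0.016]]
[[-132.1, 2.1, 122.5]] [[0.55, 0.2254, 0.008]]
[[91.9, -12.8, 114.5], [93.3, 6.2, 114.5], [43.9, 6.6, 114.5], [43.1, -11.0, 114.5]] [[0.6705, 0.036, 0.016], [0.6546, 0.0257, 0.016], [0.6306, 0.0688, 0.016], [0.6456, 0.078, 0.016]]
[[110.3, 127.8, 116.5]] [[0.5561, -0.0476, 0.014]]
0.72 [431.5136  38.208 ]
```

>>> jog_arm(commands=[{"x": 1.5, "y": 0, "z": 0, "roll": 0}, {"x": 2.5, "y": -0.15, "z": 1, "roll": 0}, {"x": 2, "y": -0.13, "z": 2, "roll": 0}, {"x": 0.8, "y": 0, "z": 3, "roll": -0.02}, {"x": 0, "y": 0, "z": 3, "roll": 0}, {"x": 0, "y": 0, "z": 2, "roll": 0}, {"x": 0, "y": 0, "z": 0, "roll": 0}, {"x": 0, "y": 0, "z": 0, "roll": 0}])

```text
clock: 43.4
tool_pos: [0.6505, 0.0516, 0.0207]
orientation: [180.0, -0.0, -60.3]
force: [0.3, 0.5, 1.2]
opening: 0.0361
```

```bash
python3 - <<'E'
from h import *
o,s=snap('wrist','w26.png'); to(.6503,.0521,.007,-60,o)
E
```

```text
tool cm [-0.06 -0.01  1.37] roll -0.005 now [0.6505 0.0516 0.0207] [ 1.7997e+02 -2.0000e-02 -6.0300e+01]
```

View pics/w26.png

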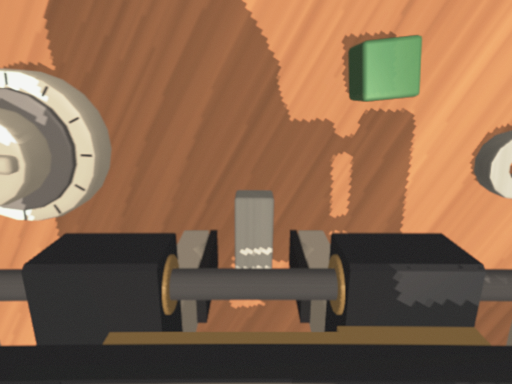

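>>> jog_arm(commands=[{"x": 0, "y": 0, "z": 0.8, "roll": 0}, {"x": 0, "y": 0, "z": 0.5, "roll": 0}, {"x": 0, "y": 0, "z": 0, "roll": 0}])

```text
clock: 43.75
tool_pos: [0.6497, 0.052, 0.0071]
orientation: [180.0, 0.0, -60.3]
force: [0.2, 0.0, -0.2]
opening: 0.0359
```

>>> jog_arm(commands=[{"x": 0, "y": 0, "z": 0, "roll": 0}, {"x": 0, "y": 0, "z": 0, "roll": 0}, {"x": 0, "y": 0, "z": 0, "roll": 0}, {"x": 0, "y": 0, "z": 0, "roll": 0}, {"x": 0, "y": 0, "z": 0, "roll": 0}], gripper=0.8)

```text
clock: 44.25
tool_pos: [0.6503, 0.0521, 0.0077]
orientation: [-180.0, -0.0, -60.3]
force: [-0.9, 0.4, 0.9]
opening: 0.0195
```

>>> jog_arm(commands=[{"x": 0, "y": 0, "z": -1, "roll": 0}, {"x": 0, "y": 0, "z": -2, "roll": 0}, {"x": 0, "y": 0, "z": -3, "roll": 0}, {"x": 0, "y": 0, "z": -3, "roll": 0}, {"x": 0, "y": 0, "z": -1, "roll": 0}, {"x": 0, "y": 0, "z": 0, "roll": 0}])

```text
clock: 44.85
tool_pos: [0.6512, 0.0524, 0.1098]
orientation: [-179.8, -0.0, -60.3]
force: [-0.1, 0.3, -1.1]
opening: 0.0198
```

```bash
python3 - <<'E'
from h import *
o,s=snap('wrist','w27.png'); to(.6265,.3085,.1,-93.7,o); print(o['opening'])
E
```

```text
tool cm [-23.47 -10.54   1.  ] roll 0.583 now [0.6512 0.0524 0.1098] [-1.7978e+02 -4.0000e-02 -6.0320e+01]
0.019781383561628285
```

View pics/w27.png

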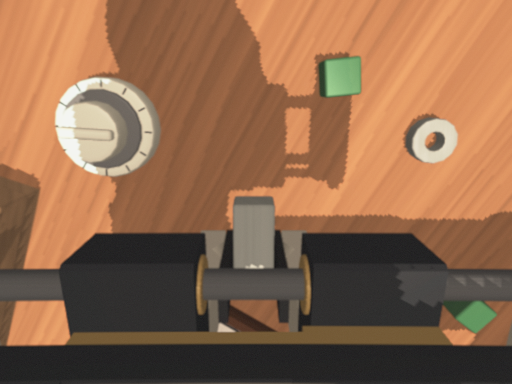

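>>> jog_arm(commands=[{"x": -1.5, "y": -0.7, "z": 0, "roll": 0}, {"x": -3, "y": -1.3, "z": 0, "roll": 0}, {"x": -4, "y": -1.8, "z": 0, "roll": 0}, {"x": -4, "y": -1.8, "z": 0, "roll": 0}, {"x": -4, "y": -1.8, "z": 0, "roll": 0}, {"x": -4, "y": -1.8, "z": 0, "roll": 0}, {"x": -2, "y": -0.9, "z": 0, "roll": 0}, {"x": -1, "y": -0.4, "z": 0, "roll": 0.12}, {"x": 0, "y": 0, "z": 0, "roll": 0.14}, {"x": 0, "y": 0, "z": 0, "roll": 0.14}, {"x": 0, "y": 0, "z": 0, "roll": 0.12}, {"x": 0, "y": 0, "z": 0, "roll": 0.063}])

```text
clock: 46.1
tool_pos: [0.624, 0.308, 0.1056]
orientation: [179.9, -0.1, -94.0]
force: [0.5, -0.8, -0.6]
opening: 0.0194
```

>>> jog_arm(commands=[{"x": 0, "y": 0, "z": 0, "roll": 0}, {"x": 0, "y": 0, "z": 0, "roll": 0}])

```text
clock: 46.3
tool_pos: [0.6244, 0.3081, 0.1063]
orientation: [179.9, -0.1, -93.6]
force: [0.3, -0.5, -0.7]
opening: 0.0196
```

```bash
python3 - <<'E'
from h import *
o,s=snap('wrist','w28.png'); to(.6268,.3087,.05,-93.7,o); print(o['opening'])
Rm=R.from_euler('xyz',o['orientation'],degrees=True).as_matrix()
E
```

```text
tool cm [-0.08 -0.24  5.63] roll 0.002 now [0.6244 0.3081 0.1063] [ 1.7992e+02 -7.0000e-02 -9.3610e+01]
0.01964889853378182
```

View pics/w28.png

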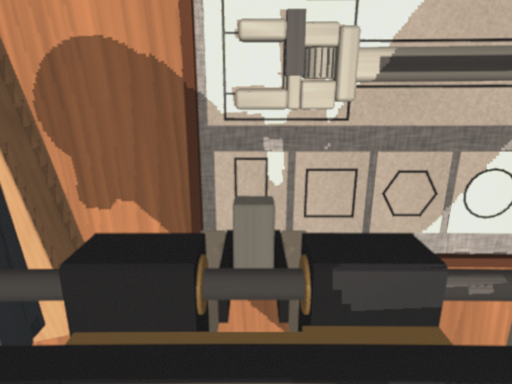

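```bash
python3 - <<'E'
from h import *
o,s=snap('wrist')
gap(s,o,[(236,158),(266,158),(235,195)],.008)
gap(s,o,[(305,169),(357,169),(357,217),(306,216)],.008)
gap(s,o,[(237,198),(273,198)],o['tool_pos'][2]+.0083)
im=cv2.imread('pics/w28.png'); cv2.imwrite('pics/w28c.png',cv2.resize(im[140:235,200:380],None,fx=4,fy=5,interpolation=cv2.INTER_CUBIC))
E
```

```text
[[26.0, -14.2, 98.6], [26.0, 8.8, 98.6], [-3.7, -15.4, 98.6]] [[0.6371, 0.2811, 0.008], [0.6141, 0.2826, 0.008], [0.6402, 0.3107, 0.008]]
[[17.4, 39.1, 98.6], [17.3, 79.3, 98.7], [-22.3, 82.7, 98.7], [-21.4, 41.6, 98.6]] [[0.5844, 0.2931, 0.008], [0.5443, 0.2957, 0.008], [0.5434, 0.3354, 0.008], [0.5844, 0.332, 0.008]]
[[27.6, -8.6, -8.3], [27.6, 8.1, -8.3]] [[0.6315, 0.2799, 0.1149], [0.6148, 0.281, 0.1149]]
```

View pics/w28c.png

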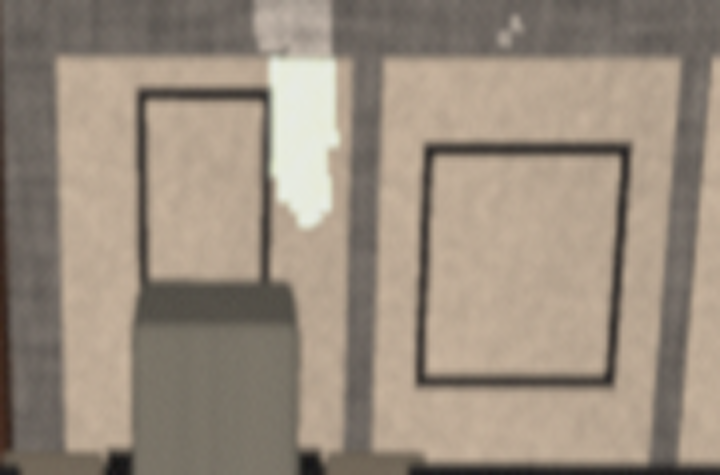

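```bash
python3 - <<'E'
from h import *
o,s=snap('wrist')
gap(s,o,[(235.3,158.8),(267,158.8)],.008); gap(s,o,[(236.7,190)],.008);gap(s,o,[(266.3,190)],.008)
gap(s,o,[(234,204),(273.5,204)],o['tool_pos'][2]+.0083)
gap(s,o,[(234,197),(273,197)],o['tool_pos'][2]-.0077)
E
```

```text
[[25.4, -14.8, 98.8], [25.4, 9.6, 98.8]] [[0.6378, 0.2818, 0.008], [0.6135, 0.2834, 0.008]]
[[0.4, -14.1, 98.8]] [[0.6387, 0.3068, 0.008]]
[[0.4, 9.3, 98.8]] [[0.6153, 0.3083, 0.008]]
[[24.7, -10.1, -8.3], [24.7, 8.4, -8.3]] [[0.6332, 0.2828, 0.1151], [0.6148, 0.284, 0.1151]]
[[23.1, -10.9, 7.7], [23.1, 9.1, 7.7]] [[0.6342, 0.2843, 0.0991], [0.6142, 0.2856, 0.0991]]
```

>>> jog_arm(commands=[{"x": -0.13, "y": -0.2, "z": 2, "roll": 0}, {"x": 0, "y": 0, "z": 2.5, "roll": 0}, {"x": 0, "y": 0, "z": 2.5, "roll": 0}, {"x": 0, "y": 0, "z": 1.2, "roll": 0}, {"x": 0, "y": 0, "z": 0.5, "roll": 0}, {"x": 0, "y": 0, "z": 0, "roll": 0}, {"x": 0, "y": 0, "z": 0, "roll": 0}])

```text
clock: 47.15
tool_pos: [0.6278, 0.3099, 0.0216]
orientation: [-179.9, 0.1, -93.7]
force: [0.2, -0.2, -1.0]
opening: 0.0196
```

>>> jog_arm(commands=[{"x": 0, "y": 0, "z": 0.15, "roll": 0}, {"x": 0, "y": 0, "z": 0.1, "roll": 0}, {"x": 0, "y": 0, "z": 0, "roll": 0}])

```text
clock: 47.45
tool_pos: [0.6272, 0.3095, 0.0184]
orientation: [-180.0, 0.0, -93.7]
force: [0.4, 0.5, -0.9]
opening: 0.0196
```

>>> jog_arm(commands=[{"x": 0, "y": 0, "z": 0.1, "roll": 0}, {"x": 0, "y": 0, "z": 0.1, "roll": 0}, {"x": 0, "y": 0, "z": 0, "roll": 0}])

```text
clock: 47.75
tool_pos: [0.627, 0.3093, 0.0158]
orientation: [180.0, -0.0, -93.7]
force: [0.0, -0.1, -0.7]
opening: 0.0199
```

>>> jog_arm(commands=[{"x": 0, "y": 0, "z": 0.05, "roll": 0}, {"x": 0, "y": 0, "z": 0, "roll": 0}])

```text
clock: 47.95
tool_pos: [0.6271, 0.3094, 0.0158]
orientation: [-180.0, -0.0, -93.7]
force: [-1.2, -1.0, 3.0]
opening: 0.0196
```

Touchdown at 3 N; release and lift.

>>> jog_arm(commands=[{"x": 0, "y": 0, "z": 0, "roll": 0}, {"x": 0, "y": 0, "z": 0, "roll": 0}, {"x": 0, "y": 0, "z": 0, "roll": 0}], gripper=2.7)

```text
clock: 48.25
tool_pos: [0.6271, 0.3094, 0.0153]
orientation: [-180.0, 0.0, -93.7]
force: [-0.7, 0.5, 0.2]
opening: 0.0268
```

>>> jog_arm(commands=[{"x": 0, "y": 0, "z": -1, "roll": 0}, {"x": 0, "y": 0, "z": -2, "roll": 0}, {"x": 0, "y": 0, "z": -4, "roll": 0}, {"x": -2, "y": 0, "z": -4, "roll": 0}, {"x": -3, "y": 0, "z": -1, "roll": 0}, {"x": -1, "y": 0, "z": 0, "roll": 0}, {"x": 0, "y": 0, "z": 0, "roll": 0}])

```text
clock: 48.95
tool_pos: [0.6307, 0.3706, 0.1357]
orientation: [-180.0, 0.0, -93.6]
force: [-0.4, 0.4, -0.7]
opening: 0.027
```

```bash
python3 - <<'E'
from h import *
o,s=snap('wrist','w29.png'); print(o['tool_pos'],o['orientation'],o['opening'])
im=cv2.imread('pics/w29.png'); cv2.imwrite('pics/w29c.png',cv2.resize(im[60:240,160:420],None,fx=3,fy=3,interpolation=cv2.INTER_CUBIC))
E
```

```text
[0.63066483 0.37058763 0.13567798] [-1.79989688e+02  3.70573575e-02 -9.36476999e+01] 0.027024971174435447
```

View pics/w29c.png

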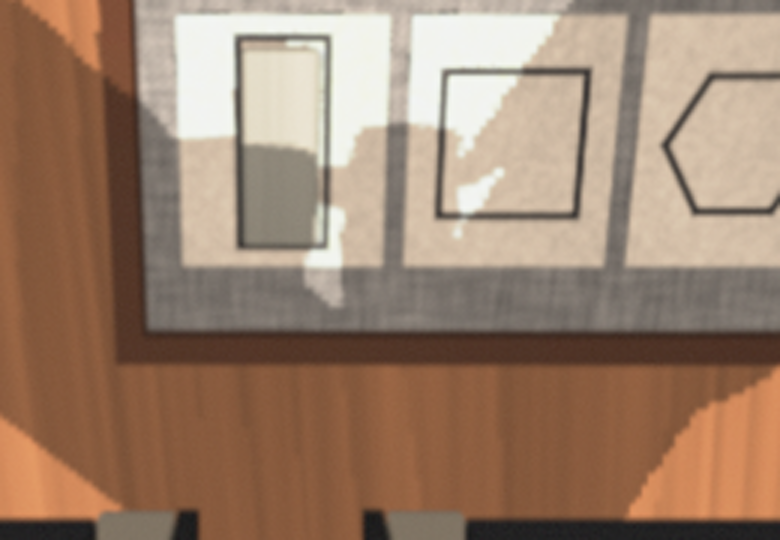

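>>> jog_arm(commands=[{"x": 1.5, "y": 0.4, "z": 0, "roll": 0}, {"x": 3, "y": 0.9, "z": 0, "roll": 0}, {"x": 4.4, "y": 1.25, "z": 0, "roll": 0}, {"x": 4.4, "y": 1.25, "z": 0, "roll": 0}, {"x": 4.4, "y": 1.25, "z": 0, "roll": 0}, {"x": 4.4, "y": 1.25, "z": 0, "roll": 0}, {"x": 4.4, "y": 1.25, "z": 0, "roll": 0}, {"x": 4.4, "y": 1.25, "z": 0, "roll": 0}, {"x": 4.4, "y": 1.25, "z": 0, "roll": 0}, {"x": 4, "y": 1.1, "z": 0, "roll": 0}, {"x": 2, "y": 0.5, "z": 0, "roll": 0}, {"x": 0.9, "y": 0.2, "z": 0, "roll": -0.08}], gripper=5)

```text
clock: 50.2
tool_pos: [0.4829, -0.047, 0.1348]
orientation: [179.9, -0.0, -89.3]
force: [-0.2, 0.4, -0.2]
opening: 0.0499
```

>>> jog_arm(commands=[{"x": 0, "y": 0, "z": 0, "roll": -0.14}, {"x": 0, "y": 0, "z": 0, "roll": -0.14}, {"x": 0, "y": 0, "z": 0, "roll": -0.14}, {"x": 0, "y": 0, "z": 0, "roll": -0.14}, {"x": 0, "y": 0, "z": 0, "roll": -0.14}, {"x": 0, "y": 0, "z": 0, "roll": -0.14}, {"x": 0, "y": 0, "z": 0, "roll": -0.14}, {"x": 0, "y": 0, "z": 0, "roll": -0.14}, {"x": 0, "y": 0, "z": 0, "roll": -0.14}, {"x": 0, "y": 0, "z": 0, "roll": -0.14}, {"x": 0, "y": 0, "z": 0, "roll": -0.09}, {"x": 0, "y": 0, "z": 0, "roll": 0}])

```text
clock: 51.4
tool_pos: [0.4841, -0.045, 0.1347]
orientation: [180.0, 0.1, -3.7]
force: [-0.2, -0.4, 0.7]
opening: 0.0499
```

```bash
python3 - <<'E'
from h import *
o,s=snap('wrist','w30.png'); print(o['tool_pos'],o['orientation'],o['opening'])
for d in ctrl.regions_of('wrist','sp_ring_mid')[:2]:
    m=d['mask']; uv=np.array(d['position'])*[512,384]; print(d['confidence'],uv,m.sum()); gap(s,o,[uv],.007)
E
```

```text
[ 0.48407639 -0.04503929  0.13474431] [ 1.79967045e+02  1.00298020e-01 -3.74603384e+00] 0.04989903417565728
0.61 [259.8912 103.488 ] 1167
[[67.4, 4.8, 127.6]] [[0.5508, -0.0542, 0.007]]
```

View pics/w30.png

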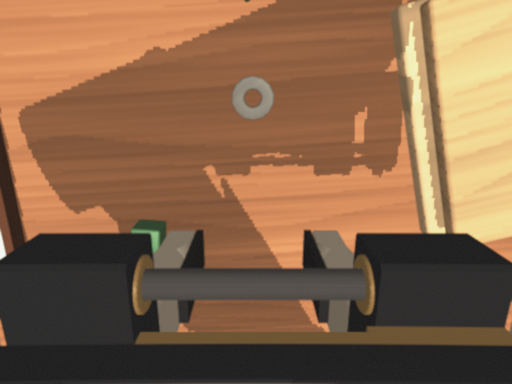

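```bash
python3 - <<'E'
from h import *
o,s=snap('wrist'); gap(s,o,[(253,97),(233,97),(273.5,97)],.013)
E
```

```text
[[72.6, -0.9, 121.9], [72.6, -16.8, 121.9], [72.5, 15.4, 121.9]] [[0.5568, -0.049, 0.013], [0.5579, -0.0331, 0.013], [0.5556, -0.0652, 0.013]]
```

>>> jog_arm(commands=[{"x": 1.5, "y": 0, "z": 0, "roll": 0}, {"x": 2.5, "y": -0.08, "z": 0, "roll": 0}, {"x": 2.2, "y": 0, "z": 2, "roll": 0}, {"x": 1.05, "y": 0, "z": 3, "roll": 0}, {"x": 0, "y": 0, "z": 3, "roll": 0}, {"x": 0, "y": 0, "z": 2, "roll": 0}, {"x": 0, "y": 0, "z": 0, "roll": 0}, {"x": 0, "y": 0, "z": 0, "roll": 0}])

```text
clock: 52.35
tool_pos: [0.5577, -0.0483, 0.0356]
orientation: [180.0, 0.0, -3.8]
force: [0.9, 0.2, 1.1]
opening: 0.0501
```

```bash
python3 - <<'E'
from h import *
o,s=snap('wrist','w31.png'); to(.5568,-.049,.006,-3.7,o)
E
```

```text
tool cm [-0.08  0.07  2.96] roll -0.002 now [ 0.5577 -0.0483  0.0356] [ 1.7997e+02  4.0000e-02 -3.8200e+00]
```

View pics/w31.png

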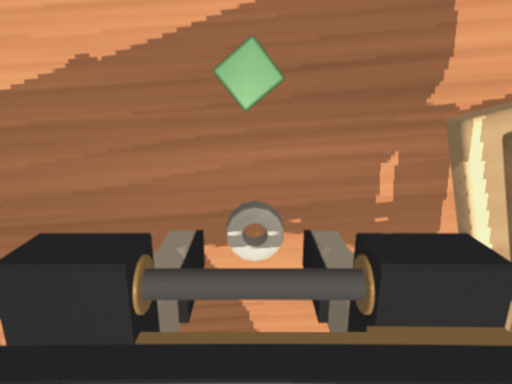

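```bash
python3 - <<'E'
from h import *
o,s=snap('wrist'); gap(s,o,[(255,235),(255,205),(255,261)],.014); gap(s,o,[(255,205)],.0)
E
```

```text
[[-2.5, 0.2, 22.4], [15.8, 0.2, 22.4], [-19.2, 0.2, 22.4]] [[0.5558, -0.0482, 0.014], [0.574, -0.0494, 0.014], [0.5391, -0.0471, 0.014]]
[[11.0, 0.3, 36.4]] [[0.5693, -0.0491, 0.0]]
```

>>> jog_arm(commands=[{"x": -0.12, "y": 0, "z": 1, "roll": 0}, {"x": 0, "y": 0, "z": 1.2, "roll": 0}, {"x": 0, "y": 0, "z": 0.7, "roll": 0}, {"x": 0, "y": 0, "z": 0, "roll": 0}])

```text
clock: 52.85
tool_pos: [0.5555, -0.0483, 0.0051]
orientation: [180.0, 0.1, -3.8]
force: [-0.0, 0.4, 0.1]
opening: 0.05
```

>>> jog_arm(commands=[{"x": 0, "y": 0, "z": 0, "roll": 0}, {"x": 0, "y": 0, "z": 0, "roll": 0}, {"x": 0, "y": 0, "z": 0, "roll": 0}, {"x": 0, "y": 0, "z": 0, "roll": 0}, {"x": 0, "y": 0, "z": 0, "roll": 0}], gripper=2)

```text
clock: 53.35
tool_pos: [0.5568, -0.048, 0.0067]
orientation: [-180.0, -0.0, -3.8]
force: [-0.1, -0.6, 0.3]
opening: 0.032
```

>>> jog_arm(commands=[{"x": 0, "y": 0, "z": -1, "roll": 0}, {"x": 0, "y": 0, "z": -2, "roll": 0}, {"x": 0, "y": 0, "z": -3, "roll": 0}, {"x": 0, "y": 0, "z": -3, "roll": 0}, {"x": 0, "y": 0, "z": -2, "roll": 0}, {"x": 0, "y": 0, "z": 0, "roll": 0}])

```text
clock: 53.95
tool_pos: [0.5586, -0.0478, 0.1206]
orientation: [-179.9, -0.4, -3.7]
force: [-0.1, 0.6, -0.5]
opening: 0.0321
```

```bash
python3 - <<'E'
from h import *
o,s=snap('wrist','w32.png'); to(.4414,.3208,.11,-3.7,o); print(o['opening'])
im=cv2.imread('pics/w32.png'); cv2.imwrite('pics/w32c.png',cv2.resize(im[160:340,150:350],None,fx=4,fy=3.3,interpolation=cv2.INTER_CUBIC))
E
```

```text
tool cm [-14.1  -36.01   1.02] roll -0.001 now [ 0.5586 -0.0478  0.1206] [-179.92   -0.36   -3.74]
0.03211363224372138
```

View pics/w32c.png

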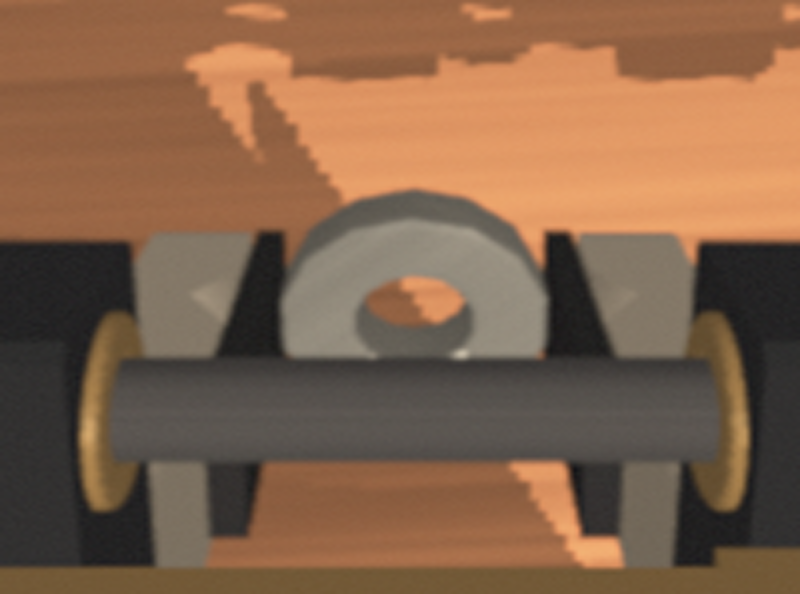

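```bash
python3 - <<'E'
from h import *
o,s=snap('wrist')
q=lambda a,b:(150+a/4,160+b/3.3)
z=o['tool_pos'][2]
gap(s,o,[q(415,222),q(415,277),q(281,310),q(547,310)],z+.0075); gap(s,o,[q(415,190)],z-.0065)
E
```

```text
[[14.7, -0.6, -7.4], [5.9, -0.6, -7.5], [0.6, -17.1, -7.5], [0.6, 15.6, -7.5]] [[0.5721, -0.0482, 0.1261], [0.5634, -0.0476, 0.1261], [0.5591, -0.0309, 0.1261], [0.557, -0.0635, 0.1261]]
[[14.3, -0.6, 6.6]] [[0.5717, -0.0482, 0.1121]]
```

>>> jog_arm(commands=[{"x": -0.6, "y": -1.5, "z": 0, "roll": 0}, {"x": -1.2, "y": -3, "z": 0, "roll": 0}, {"x": -1.6, "y": -4.2, "z": 0, "roll": 0}, {"x": -1.6, "y": -4.2, "z": 0, "roll": 0}, {"x": -1.6, "y": -4.2, "z": 0, "roll": 0}, {"x": -1.6, "y": -4.2, "z": 0, "roll": 0}, {"x": -1.6, "y": -4.2, "z": 0, "roll": 0}, {"x": -1.6, "y": -4.2, "z": 0, "roll": 0}, {"x": -1.3, "y": -3.3, "z": 0, "roll": 0}, {"x": -0.8, "y": -2, "z": 0, "roll": 0}, {"x": -0.4, "y": -1, "z": 0, "roll": 0}, {"x": 0, "y": 0, "z": 0, "roll": 0}])

```text
clock: 55.25
tool_pos: [0.4408, 0.3208, 0.1155]
orientation: [179.9, 0.1, -3.7]
force: [0.1, 0.1, 0.1]
opening: 0.0321
```

>>> jog_arm(commands=[{"x": 0, "y": 0, "z": 0, "roll": 0}, {"x": 0, "y": 0, "z": 0, "roll": 0}])

```text
clock: 55.45
tool_pos: [0.4415, 0.3192, 0.1161]
orientation: [180.0, 0.0, -3.8]
force: [0.4, 0.2, 0.3]
opening: 0.0319
```

```bash
python3 - <<'E'
from h import *
o,s=snap('wrist','w33.png'); to(.4432,.3197,.05,-3.7,o); print(o['opening'])
im=cv2.imread('pics/w33.png'); cv2.imwrite('pics/w33c.png',cv2.resize(im[60:300,150:350],None,fx=4,fy=2.5,interpolation=cv2.INTER_CUBIC))
E
```

```text
tool cm [ 0.17 -0.07  6.61] roll -0.002 now [0.4415 0.3192 0.1161] [ 1.7996e+02  3.0000e-02 -3.8300e+00]
0.03194037723722152
```

View pics/w33.png

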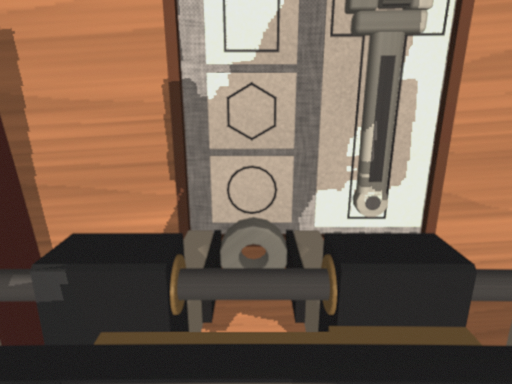

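```bash
python3 - <<'E'
from h import *
o,s=snap('wrist'); print(o['tool_pos'])
gap(s,o,[(252,190),(227.5,190),(276.5,190),(252,166.5),(252,213)],.008)
gap(s,o,[(254,227)],o['tool_pos'][2]+.0075)
E
```

```text
[0.44167963 0.31919885 0.11629646]
[[-0.5, -1.7, 108.3], [-0.5, -21.8, 108.3], [-0.6, 18.3, 108.3], [19.1, -1.7, 108.3], [-20.6, -1.8, 108.3]] [[0.4412, 0.3209, 0.008], [0.4426, 0.3409, 0.008], [0.4399, 0.3009, 0.008], [0.4608, 0.3196, 0.008], [0.4212, 0.3223, 0.008]]
[[14.8, -0.5, -7.5]] [[0.4565, 0.3187, 0.1238]]
```

>>> jog_arm(commands=[{"x": 0.13, "y": -0.12, "z": 2, "roll": 0}, {"x": 0, "y": 0, "z": 3, "roll": 0}, {"x": 0, "y": 0, "z": 2.8, "roll": 0}, {"x": 0, "y": 0, "z": 1.3, "roll": 0}, {"x": 0, "y": 0, "z": 0.6, "roll": 0}, {"x": 0, "y": 0, "z": 0, "roll": 0}, {"x": 0, "y": 0, "z": 0, "roll": 0}])

```text
clock: 56.25
tool_pos: [0.4434, 0.322, 0.0205]
orientation: [-179.9, -0.1, -3.8]
force: [0.3, 0.3, -0.1]
opening: 0.0318
```

>>> jog_arm(commands=[{"x": 0, "y": 0, "z": 0.15, "roll": 0}, {"x": 0, "y": 0, "z": 0.1, "roll": 0}, {"x": 0, "y": 0, "z": 0, "roll": 0}])

```text
clock: 56.55
tool_pos: [0.4429, 0.3216, 0.0174]
orientation: [-180.0, -0.0, -3.8]
force: [0.4, 0.6, -0.8]
opening: 0.0323
```

>>> jog_arm(commands=[{"x": 0, "y": 0.05, "z": 0.1, "roll": 0}, {"x": 0, "y": 0, "z": 0.1, "roll": 0}, {"x": 0, "y": 0, "z": 0, "roll": 0}])

```text
clock: 56.85
tool_pos: [0.4427, 0.3208, 0.0148]
orientation: [180.0, 0.0, -3.8]
force: [-0.1, -0.3, -0.3]
opening: 0.032
```

>>> jog_arm(commands=[{"x": 0, "y": 0, "z": 0.1, "roll": 0}, {"x": 0, "y": 0, "z": 0, "roll": 0}])

```text
clock: 57.05
tool_pos: [0.4428, 0.3209, 0.0146]
orientation: [180.0, -0.0, -3.7]
force: [-2.1, -1.4, 7.9]
opening: 0.0323
```

>>> jog_arm(commands=[{"x": 0, "y": 0, "z": 0, "roll": 0}, {"x": 0, "y": 0, "z": 0, "roll": 0}, {"x": 0, "y": 0, "z": 0, "roll": 0}], gripper=4)

```text
clock: 57.35
tool_pos: [0.4428, 0.321, 0.0139]
orientation: [-180.0, -0.0, -3.8]
force: [0.1, -0.1, -0.0]
opening: 0.0395
```

>>> jog_arm(commands=[{"x": 0, "y": 0, "z": -1, "roll": 0}, {"x": 0, "y": 0, "z": -2, "roll": 0}, {"x": 0, "y": 0, "z": -4, "roll": 0}, {"x": 0, "y": 0, "z": -4, "roll": 0}, {"x": -1, "y": 1, "z": -4, "roll": 0}, {"x": 0, "y": 2, "z": -3, "roll": 0}, {"x": 0, "y": 0, "z": 0, "roll": 0}, {"x": 0, "y": 0, "z": 0, "roll": 0}])

```text
clock: 58.15
tool_pos: [0.431, 0.2917, 0.1954]
orientation: [-179.9, -0.1, -3.8]
force: [0.2, -0.2, -0.5]
opening: 0.0402
```

```bash
python3 - <<'E'
from h import *
o,s=snap('wrist','w34.png'); print(o['tool_pos'],o['orientation'],o['opening'])
E
```

```text
[0.43100079 0.29168642 0.19538861] [-1.79852890e+02 -7.54959423e-02 -3.80014873e+00] 0.04017784560358565
```

View pics/w34.png

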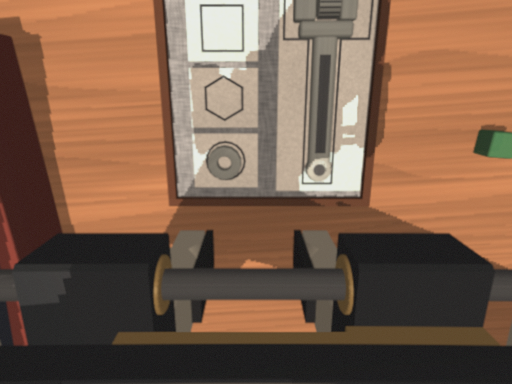

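>>> jog_arm(commands=[{"x": 0, "y": 1.5, "z": -1, "roll": 0}, {"x": 0, "y": 3, "z": -1, "roll": 0}, {"x": 0, "y": 4, "z": 0, "roll": 0}, {"x": 0, "y": 4, "z": 0, "roll": 0}, {"x": 0, "y": 4, "z": 0, "roll": 0}, {"x": 0, "y": 4, "z": 0, "roll": 0}, {"x": 0, "y": 4, "z": 0, "roll": 0}, {"x": 0, "y": 4, "z": 0, "roll": 0}, {"x": 0, "y": 4, "z": 0, "roll": 0}, {"x": 0, "y": 2.5, "z": 0, "roll": 0}, {"x": 0, "y": 1, "z": 0, "roll": 0}, {"x": 0, "y": 0, "z": 0, "roll": 0}])

```text
clock: 59.4
tool_pos: [0.4067, -0.0686, 0.2136]
orientation: [180.0, 0.1, -3.9]
force: [0.5, 0.4, -0.6]
opening: 0.0405
```

```bash
python3 - <<'E'
from h import *
o,s=snap('top','top35.png'); print(o['tool_pos'])
im=cv2.imread('pics/top35.png'); cv2.imwrite('pics/top35c.png',cv2.resize(im[160:285,120:220],None,fx=6,fy=4.8,interpolation=cv2.INTER_CUBIC))
o,s=snap('side','side35.png')
E
```

```text
[ 0.40669367 -0.06861685  0.2135543 ]
```

View pics/top35.png

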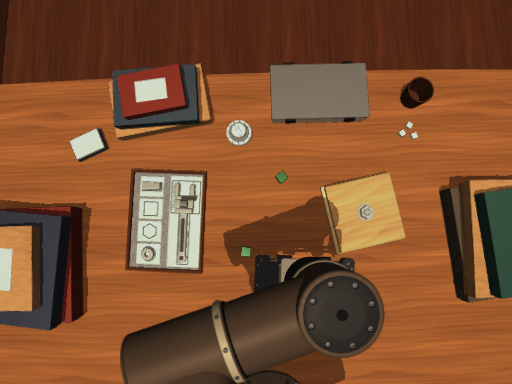

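View pics/top35c.png

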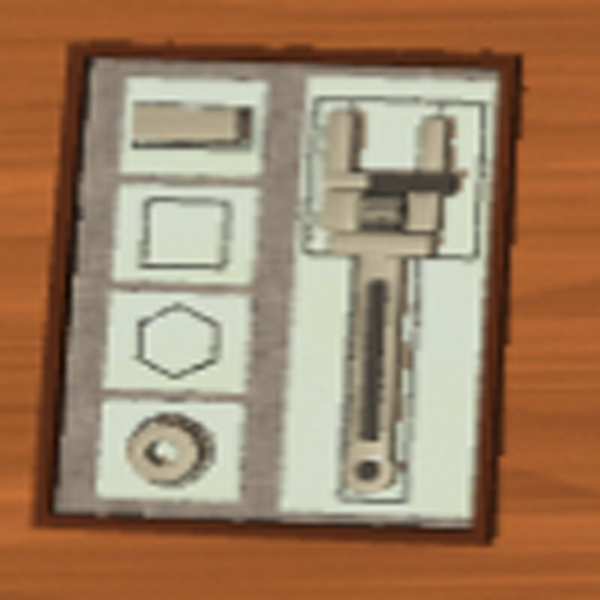

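View pics/side35.png

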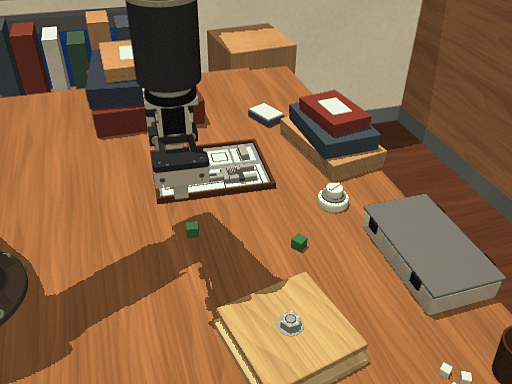

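```bash
python3 - <<'E'
from h import *
s=ctrl.snapshot('top')
def c1(L,z):
    L=np.array(L,float); return unproj(s,None,np.c_[120+L[:,0]/6,160+L[:,1]/4.8],z).round(4)
print('bar',c1([(133,102),(240,105),(238,143),(134,146)],.024).mean(0),'ring hole',c1([(160,448)],.022),'same-camera outline refs bar (.6255,.3063) ring (.4392,.3177)')
print('tail hole',c1([(370,470)],.023),'worm',c1([(380,212)],.0315))
a=cv2.imread('pics/side35.png')[300:345,262:322]
def poly(c,a,r,z):
    th=np.radians(a+60*np.arange(6)); return np.c_[c[0]+r*np.cos(th),c[1]+r*np.sin(th),np.full(6,z)]
ss=ctrl.snapshot('side'); tiles=[]
im=cv2.cvtColor(ss['image'],cv2.COLOR_RGB2BGR)
for ang in (None,-3,1,5):
    t=cv2.resize(im[300:345,262:322],(360,270),interpolation=cv2.INTER_CUBIC)
    if ang is not None:
        uv=proj(ss,None,poly((.5375,-.2695),ang,.01732,.067)); cv2.polylines(t,[((uv-[262,300]+.5)*6).astype(np.int32)],True,(0,0,255),1)
    tiles.append(t)
cv2.imwrite('pics/hexend.png',np.vstack([np.hstack(tiles[:2]),np.hstack(tiles[2:])]))
E
```

```text
bar [0.6252   0.304875 0.024   ] ring hole [[0.4413 0.3189 0.022 ]] same-camera outline refs bar (.6255,.3063) ring (.4392,.3177)
tail hole [[0.427 0.223 0.023]] worm [[0.5719 0.2148 0.0315]]
```

View pics/hexend.png

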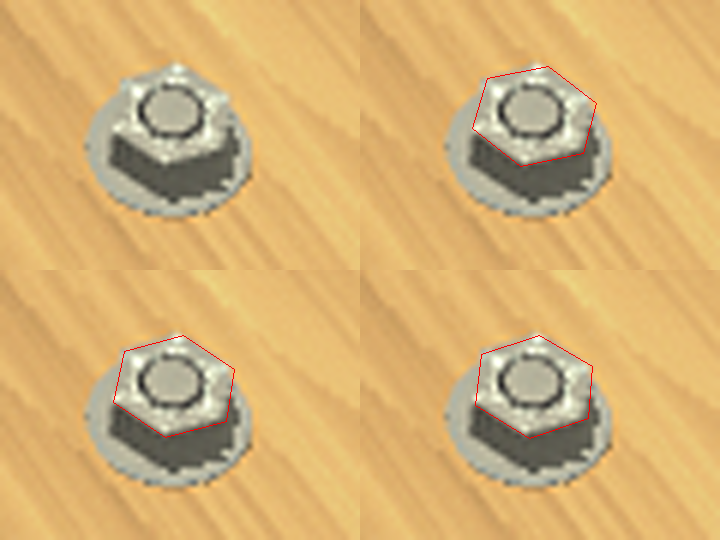

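```bash
python3 - <<'E'
from h import *
o=ctrl.get_obs(); print(o['clock'],o['force']); print(ctrl.close_job())
E
```

```text
59.6 [ 0.23208916 -0.2123503   0.77403446]
the job is handed in; nothing more can be done
None
```

I finished the job and handed it in at 59.6 s of the 210 s allowed; no verdict was reported.

- **Nut:** I laid the wrench around the nut and rubbed the worm in four strokes at 5–10 N, peaking slightly above the advised 8 N. The jaw measured snug, about 30 mm, before any turning. I then swung the handle clockwise about 1.16–1.19 rad, until the force rose to about 10 N (0.85 N·m) against the stop. The last look at the nut's hexagon agreed to within a few degrees.
- **Wrench:** It drooped about 18° in the grip when lifted off the nut, so I pressed it flat on the tray floor. It lies within its outline, off by about 2–3 mm. I inferred the exact jaw and tail points from the drawn outline.
- **Spares:** Only the bar and the ring were lying about. I found no hexagon or square in any picture. Both are flat on their own cards and lined up, about 2 mm off centre as the top camera sees it; the wrist pictures agree.
- **Everything else:** The cubes and the timer are where they were, and the gripper was clear of everything at the end.
- **Disagreements:** The trained networks often reported wrong places, such as bare cards or the tray centre. I took positions from my own pixel measurements instead. The cameras differed by 2–4 mm on the tray.

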